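# Nip up the lock nut of a bench vacuum port with an adjustable wrench

## Robot

A 6-joint arm with a two-finger parallel gripper is mounted at the origin on the work surface. World frame = base frame: x ahead of the robot, y to its left, z up, the work surface at z = 0. Lengths are in m, angles in rad, forces in N, time in s.
With the tool pointing down it reaches from about 0.35 to 0.975 m from the base axis. Payload 4.9 kg.
Tool frame: the origin (TCP) lies at the very end of the fingers, on their centre line; the grasp point (between the pads) lies 19 mm behind it; y points along the fingers, z is the direction in which the jaws open and shut, and the axes are right-handed (so a half turn about y gives the same grasp; the last joint's range is limited). The gripper opens to 85 mm and grips with 20 to 120 N. Pads are 22 mm wide; open, the fingers measure 114 mm over their backs; the gripper's body (76 mm by 85 mm) begins 54 mm behind the grasp point. The pads swing forward as they close: fully open they stand 13 mm farther back than shut.
Start: joints at [-1.32, 0.053, 1.613, -0, 1.476, -0.119], TCP at [0.226, -0.583, 0.198] pointing down, gripper open.
Joint ranges: [-3.01, 3.01], [-1.01, 2.22], [0.06, 2.58], [-1.02, 4.17], [0.09, 2.62], [-3.14, 3.14]. Speed limits (rad/s): [2.57, 2.57, 3.14, 3.14, 3.14, 3.14].

## Interface

Orientations are given as a rotation vector (axis times angle).
In Python, from station import ctrl gives the robot as it stands.
- The arm moves only by the tool arm_command, never from a script. Its argument "steps" is a list of rows, each a list of 3 entries, a list of its own where there are three numbers: the shift along the tool's x, y, z in m, then the turn, a rotation vector about the tool's x, y, z in degrees, then the opening, from 0 (shut) to 1 (fully open). In form: [[[dx, dy, dz], [ax, ay, az], gripper], ...]. A call has 1 to 5 rows; each row is the pose to reach, as a shift and turn from the pose measured when the call began, along the tool's axes at that moment; what a row does not reach only later rows make up. A row lasts 1/10 s, in which the tool goes at most 50 mm and 8.59 degrees, less where a joint would pass 70% of its speed; a pose out of reach is approached as far as the arm can. A call with a gripper value outside its range is refused whole. The fingers move at their own pace and stop on an object; "force" is the grip in N (left out, the last holds). Time passes only in rows, so rows that repeat a pose let the fingers close. It gives the time, the measured TCP pose, the force and the opening at its end, in the units of the state.
- ctrl.get_obs(): the state, without advancing time (a new reading comes with each control period).
- ctrl.get_image(name): name is "scene" or "top" or "wrist"; returns a dict with "img" (384x512x3 uint8, red, green, blue), "camera_matrix" (3x3 intrinsics, pixels), "k1" (the pictures are not rectified: a ray, as slopes to the right and down, at radius r is drawn at 1 + k1 r^2 times it, then the intrinsics apply), "world_from_camera" (4x4, takes a point from camera to world coordinates). Camera axes: x right, y up, looking along -z (the intrinsics and any distortion apply to the point x, -y, -z); pixel columns grow to the right and rows downward; lengths in m; the calibration is good to about 2 mm. A picture is of the moment at which its call begins. There is no depth.
- ctrl.finish_job(): hands the job in, once; it reports no verdict.
Trained networks look in a picture, given as the dict that the camera call returned (one of the last four; its "shot" number tells which), for a name from the list of things; names that differ only in an ending like _2 or _b are one class to them, and where a whole thing is asked for, a point or a joint stands for the part that bears it (a point fixed in the world has none). Each returns a list of dicts, best first, with "confidence" (0 to 1); they miss things now and then, are a little off and sometimes report something else, mostly with a low value. They report only what shows in the picture. A call takes as long as a camera call. They do not tell look-alikes from the thing itself.
- ctrl.boxes_of(picture, name): "position" ([row, column] in pixels, amid what is visible of it).
The state is a dict: "t": time; "q": joint angles; "dq": joint speeds; "effort": joint torques, N m; "tool_pos": TCP position; "tool_rot": TCP orientation; "contact_force": force on the tool from outside, world axes, zero at the start; "wrist_torque": the same for the moment, N m; "opening": finger opening in m.
Only numpy, scipy, OpenCV 4.12 (cv2) and the standard library are available. Lean on these libraries where they do the work, as an engineer would, in place of code of your own. Each camera call takes 0.05 s, during which the arm holds its last target.

## Task

The adjustable wrench lies around the lock nut of the bench vacuum port with its jaws too wide. Roll the wrench's worm until the jaws just fit the nut snugly, then use the wrench handle to tighten the nut clockwise (seen from above) by one flat, a sixth of a turn, and leave the wrench sitting on the nut. Go gently: keep every force between the robot and the wrench under 40 N, do not turn the nut with loose jaws or by touching the fitting, and leave the bottle, tip box and tape roll alone.

Things in the scene. Friction and masses are not known exactly. Their poses are not given: they have to be found in the camera images.
- port: Bench vacuum port, fixed upright in the worktop: steel stem with a hose barb, 53 mm tall, 21 mm diameter low down and 17 mm at the barb. Origin on its axis at the worktop (z = 0), which is also the nut's axis. Its x axis is the direction in which the wrench's jaws point at the start, within 3 degrees.
- nut_top (a point): Centre of the top face of the brass hexagon lock nut around the stem: 30 mm across flats, 34.6 mm across corners, from 2 to 18 mm above the worktop. The stem passes through it.
- nut (a joint): Turn of the lock nut in rad, 0 at the start, growing clockwise seen from above (tightening). It turns stiffly, about 0.35 N m, and stays where it is left; one flat is 1.047 rad. No hard stop within reach.
- wrench: Steel adjustable wrench lying flat and loose on the worktop, 0.4 to 0.6 kg, 262 mm long. Origin midway between the open jaws (near the nut's axis) on its underside; +x is where the jaws point, the handle runs to -x, +z is up. The head is 16 mm thick and spans x -78 to +22, y -33 to +33 mm; the throat behind the nut is at x = -18.5 mm.
- worm_top (a point): Top of the knurled worm, a roller in a window of the wrench head: 17 mm diameter, 18 mm long, axis along the wrench's y. This point is at x -50, y 6, z 21 mm of the wrench, 5 mm proud of the head. Press a fingertip on it and stroke in the wrench's +x direction (towards the nut) to close the jaws; the other way opens them. Strokes of about 20 mm with lifted returns.
- worm (a joint): Turn of the worm in rad, growing as the jaws close: 1.8 to 4 at the start, about 8.6 with the jaws snug. 1 rad per 8.5 mm of stroke; it needs about 2.4 N along the stroke (a press of 7 to 15 N does) and stays where it is left. Once both jaws bear on the nut it rolls no further and the fingertip slips.
- jaw (a joint): Travel of the movable jaw in m, growing as it closes, 0.7 mm per rad of the worm. The opening between the jaw faces is 36 mm minus this: about 6 mm of travel fits the 30 mm nut. The fixed jaw's face is at y = -17 mm of the wrench, the movable jaw on its +y side; both span x -18.5 to +22 mm.
- handle_mid (a point): Middle of the handle, at x = -150 mm of the wrench, 9 mm above the worktop. The handle spans x -78 to -240 mm, 24 mm wide, z 3 to 15 mm, with an end boss of 15 mm radius at x = -225 mm, 16 mm high. To tighten the nut, push the handle towards the wrench's +y side (clockwise seen from above).
- media_bottle: Glass bottle with a blue cap, bystander, 80 mm diameter, 150 mm tall, origin under its centre.
- tip_box: White box with a clear lid, bystander, 87 x 122 x 62 mm, origin under its centre.
- tape_roll: Paper tape roll lying flat, bystander, 80 mm diameter, 19 mm high, origin under its centre.
Things that resemble listed ones, but are neither listed nor needed, are in the scene too. Of the things that look like the port, take the one that is farthest from the robot's base at the start.

How it is judged:
On the way, in this order (a step that is already met when the one before it is completed fails the run):
1. the jaws are rolled in to fit the nut (opening under 31.5 mm) before the nut has turned (value of joint jaw above 0.0045 m and value of joint nut between -0.12 and 0.12 rad), for 0.2 s.
2. the nut is turned clockwise by at least 48 degrees (value of joint nut above 0.84 rad), for 0.1 s.
At the end, for the whole second after the job is handed in: The nut stands 48 to 72 degrees (0.84 to 1.25 rad) clockwise of its start, and the wrench lies flat and at rest around it (its origin within 8 mm of the nut's axis) with the jaw opening under 31.5 mm (value of joint nut between 0.84 and 1.25 rad and value of joint jaw above 0.0045 m and horizontal distance between wrench and port below 0.008 m and height (world z) of wrench below 0.004 m and angle between wrench's own z axis and vertical below 0.06 rad and linear speed of wrench below 0.01 m/s); the robot touches nothing.
It fails at once if the nut turned while the jaws are loose (opening over 32 mm) (value of joint nut above 0.15 rad and value of joint jaw below 0.004 m).
It fails at once if more than 40 N between robot and wrench (contact force between any of the arm, the fingers and wrench above 40 N).
It fails at once if the robot touches the port or its nut with more than 3 N (contact force between any of the arm, the fingers and port above 3 N).
It fails at once if the nut is turned past 80 degrees (value of joint nut above 1.4 rad).
It fails at once if a bystander is moved by more than 15 mm (distance of any of media_bottle, tip_box, tape_roll from where it was at the start of the episode above 0.015 m).
It also fails if it takes over 72 s, if anything falls off the work surface, if the arm or the gripper's body presses on something with over 40 N, if the wrist force passes 120 N, or if a joint passes its speed limit or range.

## Working session

There is one attempt and no reset: what is moved stays moved. The work goes in short steps, Python scripts to look and compute and a tool call to move; the robot and the scene stay as the last step left them, time stands still between calls to the robot, and variables do not carry over. Pictures are saved under pics/ and viewed, and the job is handed in when it is done.

Besides the shell and the picture viewer there is one more tool, called after "Emit:" by a JSON object that holds its "name" and its "arguments". arm_command: Moves the arm, as the interface text tells. Its arguments: {"type":"object","properties":{"steps":{"type":"array"},"force":{"type":"number"}},"required":["steps"]}

```bash
ls; mkdir -p pics
cat > h.py <<'E'
import numpy as np,cv2
from station import ctrl
from scipy.spatial.transform import Rotation as R
def save(p,n): cv2.imwrite('pics/'+n+'.png',p['img'][:,:,::-1])
def ray(p,rc):
    K=np.array(p['camera_matrix']);T=np.array(p['world_from_camera'])
    x=(rc[1]-K[0,2])/K[0,0];y=(rc[0]-K[1,2])/K[1,1]
    rd=np.hypot(x,y);r=rd
    for _ in range(30): r=rd/(1+p['k1']*r*r)
    s=r/rd if rd>0 else 1
    return T[:3,3],T[:3,:3]@np.array([x*s,-y*s,-1])
def at(p,rc,z):
    o,d=ray(p,rc); return o+d*(z-o[2])/d[2]
def proj(p,P):
    K=np.array(p['camera_matrix']);T=np.array(p['world_from_camera'])
    c=T[:3,:3].T@(np.array(P)-T[:3,3]);x=c[0]/-c[2];y=-c[1]/-c[2];f=1+p['k1']*(x*x+y*y)
    return np.array([K[1,1]*y*f+K[1,2],K[0,0]*x*f+K[0,2]])
E
python3 - <<'E'
from h import *
np.set_printoptions(precision=4,suppress=True)
o=ctrl.get_obs();print(o['t'],o['tool_pos'],o['tool_rot'],o['contact_force'],o['opening'])
print(R.from_rotvec(o['tool_rot']).as_matrix())
for n in ['top','scene','wrist']:
    p=ctrl.get_image(n);save(p,n+'0')
    print(n,p['k1'],p['world_from_camera'][:3])
    for k,z in [('port',.03),('nut_top',.018),('wrench',.008),('worm_top',.021),('handle_mid',.015),('media_bottle',.07),('tip_box',.03),('tape_roll',.015)]:
        for b in ctrl.boxes_of(p,k)[:4]: print(k,b['confidence'],b['position'],at(p,b['position'],z))
E
```

```text
pics
0.0 [ 0.2257 -0.5821  0.1966] [-0.3779  2.0217 -2.0174] [-0.5215 -0.4921  0.3481] 0.08532089842070735
[[-0.9324 -0.0005  0.3614]
 [-0.3614  0.002  -0.9324]
 [-0.0002 -1.     -0.0021]]
top -0.09194750895252707 [[ 0.0122  0.9905 -0.1368  0.3983]
 [-0.9999  0.0114 -0.0066 -0.0137]
 [-0.005   0.1369  0.9906  0.9437]]
port 0.6 [240.6, 357.2] [ 0.4149 -0.2316  0.03  ]
port 0.47 [219.6, 135.6] [0.4582 0.2993 0.03  ]
port 0.43 [186.4, 311.3] [ 0.5437 -0.1227  0.03  ]
port 0.17 [202.8, 283.8] [ 0.5032 -0.0567  0.03  ]
nut_top 0.49 [229.0, 314.9] [ 0.442  -0.1324  0.018 ]
nut_top 0.48 [187.1, 307.6] [ 0.5438 -0.1151  0.018 ]
nut_top 0.46 [236.3, 353.4] [ 0.4253 -0.2254  0.018 ]
wrench 0.7 [206.5, 282.1] [ 0.4966 -0.0536  0.008 ]
worm_top 0.96 [204.0, 284.4] [ 0.5014 -0.0586  0.021 ]
worm_top 0.6 [192.3, 291.2] [ 0.5301 -0.0749  0.021 ]
worm_top 0.49 [180.1, 300.9] [ 0.5604 -0.0985  0.021 ]
media_bottle 0.57 [161.7, 386.4] [ 0.5981 -0.295   0.07  ]
tip_box 0.83 [223.0, 137.1] [0.45   0.2952 0.03  ]
tape_roll 0.68 [163.2, 151.7] [0.6002 0.2717 0.015 ]
scene 0.018467131315927327 [[ 0.3573 -0
[... 223 characters left out ...]
0.4193 -0.2306  0.03  ]
nut_top 0.52 [224.0, 207.7] [ 0.5676 -0.1174  0.018 ]
nut_top 0.43 [198.5, 139.5] [ 0.4373 -0.2342  0.018 ]
wrench 0.7 [208.1, 225.0] [ 0.5211 -0.0682  0.008 ]
wrench 0.49 [226.0, 206.5] [ 0.5616 -0.1191  0.008 ]
wrench 0.41 [244.0, 102.6] [ 0.541  -0.3147  0.008 ]
worm_top 0.75 [205.7, 226.1] [ 0.5294 -0.0677  0.021 ]
handle_mid 0.61 [208.1, 226.5] [ 0.5303 -0.0674  0.015 ]
media_bottle 0.89 [243.1, 102.7] [ 0.6083 -0.3022  0.07  ]
tip_box 0.35 [223.6, 206.6] [ 0.5788 -0.1216  0.03  ]
tape_roll 0.87 [199.2, 394.1] [0.629  0.2831 0.015 ]
wrist 0.004542748687591741 [[ 0.3628  0.8828  0.2985  0.3022]
 [-0.9319  0.3433  0.1171 -0.5527]
 [ 0.0009 -0.3207  0.9472  0.373 ]]
```

Run:
```python
import cv2
for n in ['top','scene']:
    i=cv2.imread(f'pics/{n}0.png');c=i[130:290,180:420] if n=='top' else i[140:300,80:320]
    cv2.imwrite(f'pics/{n}0c.png',cv2.resize(c,None,fx=3.3,fy=3.3,interpolation=cv2.INTER_CUBIC))
```

```text
(no output)
```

View pics/top0.png

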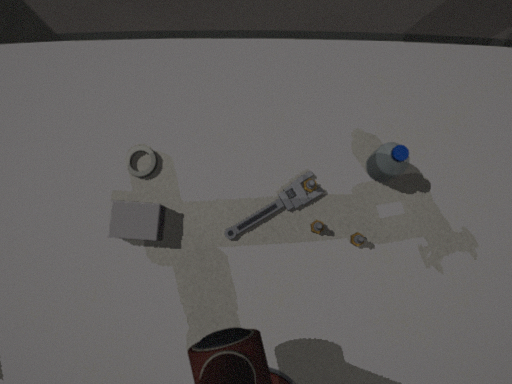

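View pics/top0c.png

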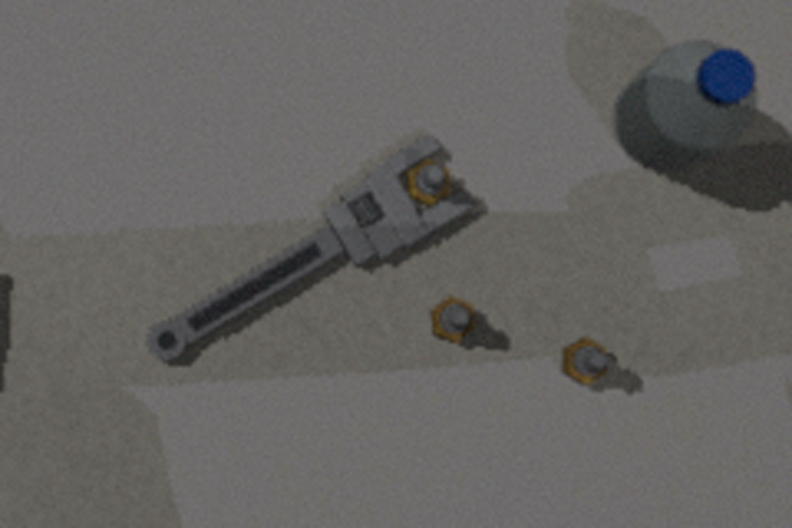

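View pics/scene0c.png

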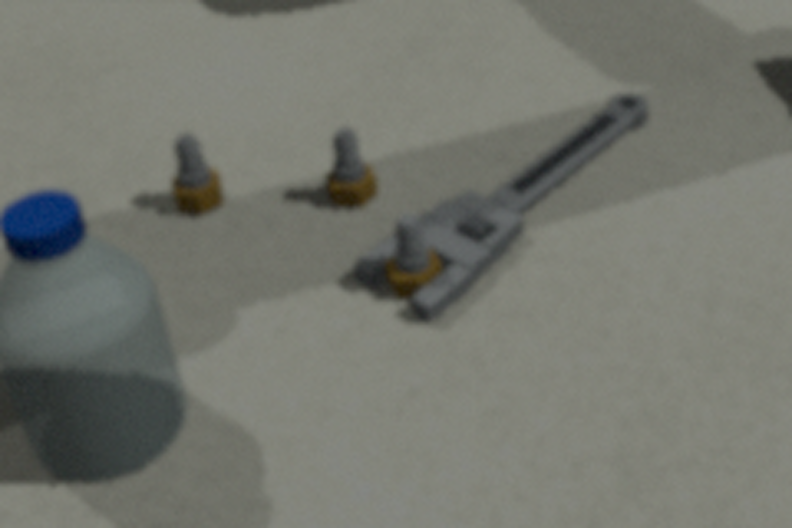

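Run:
```python
from h import *
np.set_printoptions(precision=4,suppress=True)
p=ctrl.get_image('top')
for n,rc,z in [('nut',(185.5,309.7),.018),('boss',(233.3,230.6),.016),('worm',(193,290.9),.021),('stemtop',(130+178/3.3,180+432/3.3),.053)]:
    print(n,at(p,rc,z))
nut=at(p,(185.5,309.7),.018)[:2];b=at(p,(233.3,230.6),.016)[:2];d=nut-b;print(np.linalg.norm(d),d/np.linalg.norm(d),np.degrees(np.arctan2(d[1],d[0])))
p=ctrl.get_image('scene')
print(at(p,(140+270/3.3,80+415/3.3),.018),at(p,(140+222/3.3,80+409/3.3),.053),at(p,(140+105/3.3,80+628/3.3),.016),at(p,(140+230/3.3,80+478/3.3),.021))
```

```text
nut [ 0.5478 -0.1203  0.018 ]
boss [0.4294 0.0703 0.016 ]
worm [ 0.5284 -0.0742  0.021 ]
stemtop [ 0.5459 -0.1191  0.053 ]
0.2243053768150177 [ 0.5277 -0.8494] -58.15025882669822
[ 0.56   -0.1194  0.018 ] [ 0.5565 -0.1193  0.053 ] [0.4385 0.0706 0.016 ] [ 0.5409 -0.0739  0.021 ]
```

Emit:
{"name": "arm_command", "arguments": {"steps": [[[-0.44, 0, -0.365], [0, -10.6, 0], 0], [[-0.44, 0, -0.365], [0, -10.6, 0], 0], [[-0.44, 0, -0.365], [0, -10.6, 0], 0], [[-0.44, 0, -0.365], [0, -10.6, 0], 0], [[-0.44, 0, -0.365], [0, -10.6, 0], 0]], "force": 40}}

```text
t: 1.95
tool_pos: [0.3482, -0.3627, 0.198]
tool_rot: [-0.542, 1.907, -1.908]
contact_force: [0.3, 0.0, -0.0]
opening: 0.0121
```

```bash
cat >> h.py <<'E'
def rel(P,yawz,o=None):
    """tool-frame shift & turn to TCP P, tool pointing down, tool z at yaw deg"""
    o=o or ctrl.get_obs();M=R.from_rotvec(o['tool_rot'])
    a=np.radians(yawz);z=np.array([np.cos(a),np.sin(a),0]);y=np.array([0,0,-1.]);x=np.cross(y,z)
    T=R.from_matrix(np.stack([x,y,z],1))
    s=M.inv().apply(np.array(P)-o['tool_pos']);t=(M.inv()*T).as_rotvec(degrees=True)
    print('t',round(o['t'],2),'pos',np.round(o['tool_pos'],4),'F',np.round(o['contact_force'],1),'shift',np.round(s,4),'turn',np.round(t,2),'op',round(o['opening'],4))
E
python3 -c "
from h import *
rel((.5,-.08,.2),-58.15)"
```

```text
t 1.95 pos [ 0.3482 -0.3627  0.198 ] F [ 0.3  0.  -0. ] shift [-0.2778 -0.002  -0.1605] turn [-0.04 -0.1  -0.01] op 0.0121
```

Emit:
{"name": "arm_command", "arguments": {"steps": [[[-0.278, 0, -0.16], [0, 0, 0], 0], [[-0.278, 0, -0.16], [0, 0, 0], 0], [[-0.278, 0, -0.16], [0, 0, 0], 0], [[-0.278, 0, -0.16], [0, 0, 0], 0], [[-0.278, 0, -0.16], [0, 0, 0], 0]]}}

```text
t: 2.45
tool_pos: [0.4667, -0.1423, 0.1984]
tool_rot: [-0.541, 1.906, -1.909]
contact_force: [0.3, -0.2, 0.4]
opening: 0.0003
```

Emit:
{"name": "arm_command", "arguments": {"steps": [[[-0.07, 0, -0.04], [0, 0, 0], 0], [[-0.07, 0, -0.04], [0, 0, 0], 0], [[-0.07, 0, -0.04], [0, 0, 0], 0]]}}

```text
t: 2.75
tool_pos: [0.5064, -0.0681, 0.1986]
tool_rot: [-0.545, 1.903, -1.905]
contact_force: [-0.7, 0.0, 0.3]
opening: -0.0
```

Run:
```python
from h import *
np.set_printoptions(precision=4,suppress=True)
rel((.5,-.08,.2),-58.15)
for n in ['wrist','scene','top']:
    p=ctrl.get_image(n);save(p,n+'1')
    print(n,p['world_from_camera'][:3,3],proj(p,ctrl.get_obs()['tool_pos']))
    for k,z in [('port',.03),('nut_top',.018),('wrench',.008),('worm_top',.021),('handle_mid',.015)]:
        for b in ctrl.boxes_of(p,k)[:3]: print(k,b['confidence'],b['position'],at(p,b['position'],z))
for n in ['scene','top']:
    i=cv2.imread(f'pics/{n}1.png');c=i[50:210,200:440] if n=='top' else i[100:260,120:360]
    cv2.imwrite(f'pics/{n}1c.png',cv2.resize(c,None,fx=3.3,fy=3.3,interpolation=cv2.INTER_CUBIC))
i=cv2.imread('pics/wrist1.png');cv2.imwrite('pics/wrist1c.png',cv2.resize(i,None,fx=1.5,fy=1.5))
```

```text
t 2.75 pos [ 0.5064 -0.0681  0.1986] F [-0.7  0.   0.3] shift [ 0.0117 -0.0014  0.0067] turn [-0.07  0.21 -0.11] op -0.0
wrist [ 0.5753 -0.0241  0.3738] [220.8563 255.9114]
port 0.97 [219.2, 275.1] [ 0.4545 -0.1343  0.03  ]
port 0.91 [150.8, 305.0] [ 0.5513 -0.1145  0.03  ]
port 0.61 [267.3, 316.0] [ 0.4228 -0.2251  0.03  ]
nut_top 0.82 [145.2, 301.0] [ 0.5536 -0.1091  0.018 ]
nut_top 0.64 [212.4, 273.4] [ 0.4576 -0.1305  0.018 ]
nut_top 0.59 [261.8, 308.9] [ 0.4195 -0.2178  0.018 ]
wrench 0.96 [152.6, 246.2] [ 0.5067 -0.0561  0.008 ]
worm_top 0.56 [150.2, 247.6] [ 0.5127 -0.0549  0.021 ]
handle_mid 0.72 [152.6, 252.6] [ 0.5124 -0.0625  0.015 ]
scene [ 1.094  -0.2168  0.5021] [124.2149 215.286 ]
port 0.76 [216.9, 203.0] [ 0.5572 -0.1234  0.03  ]
port 0.65 [190.4, 138.3] [ 0.4238 -0.233   0.03  ]
port 0.51 [196.0, 186.9] [ 0.4799 -0.139   0.03  ]
nut_top 0.71 [197.5, 189.5] [ 0.4715 -0.1329  0.018 ]
nut_top 0.43 [199.2, 140.1] [ 0.4402 -0.2332  0.018 ]
wrench 0.66 [207.1, 226.1] [ 0.5187 -0.065   0.008 ]
worm_top 0.57 [204.3, 225.8] [ 0.5248 -0.0669  0.021 ]
worm_top 0.45 [206.7, 220.9] [ 0.5288 -0.0788  0.021 ]
handle_mid 0.8 [205.3, 228.7] [ 0.5231 -0.0603  0.015 ]
top [ 0.3983 -0.0137  0.9437] [192.162  295.6159]
nut_top 0.54 [231.5, 316.3] [ 0.4361 -0.1358  0.018 ]
nut_top 0.37 [243.6, 355.4] [ 0.4079 -0.23    0.018 ]
nut_top 0.22 [153.6, 137.4] [0.6239 0.3086 0.018 ]
wrench 0.91 [211.4, 268.9] [ 0.4842 -0.0214  0.008 ]
worm_top 0.94 [208.1, 271.9] [ 0.4911 -0.0285  0.021 ]
handle_mid 0.9 [207.6, 271.9] [ 0.4929 -0.0286  0.015 ]
```

View pics/wrist1c.png

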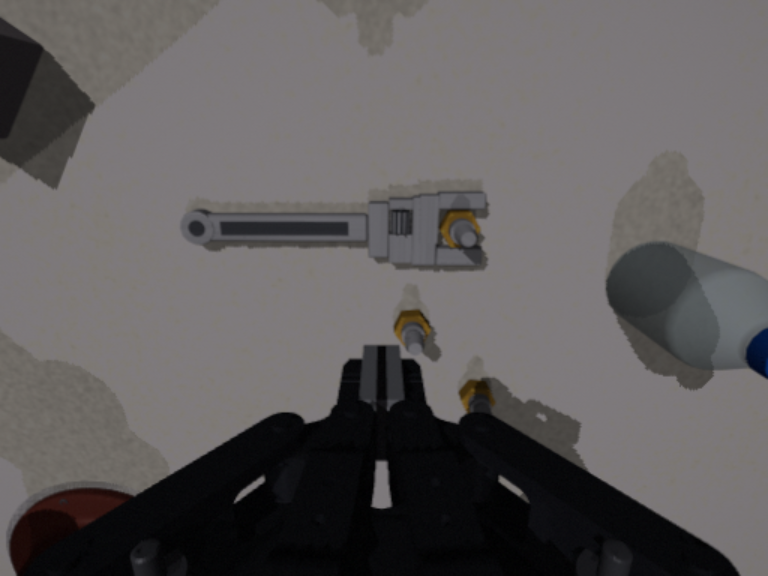

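View pics/scene1.png

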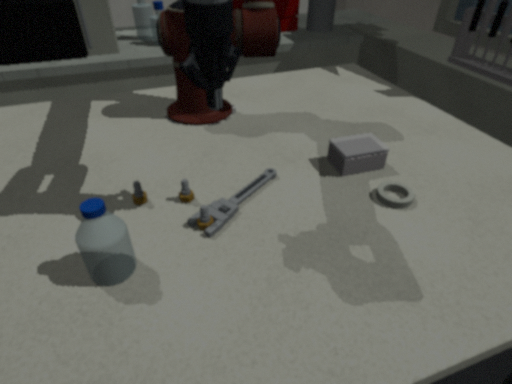

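Run:
```python
from h import *
np.set_printoptions(precision=4,suppress=True)
for n in ['wrist','scene','top']:
    o=ctrl.get_obs();p=ctrl.get_image(n);save(p,n+'2')
    q=o['tool_pos'];print(n,p['img'].shape,p['camera_matrix'],o['tool_pos'],p['world_from_camera'][:3,3],proj(p,q),ctrl.get_obs()['tool_pos'])
    im=p['img'][:,:,::-1].copy()
    c=proj(p,q);h,w=60,80
    r0=int(np.clip(c[0]-h,0,384-2*h));c0=int(np.clip(c[1]-w,0,512-2*w))
    im=im[r0:r0+2*h,c0:c0+2*w];im=cv2.resize(im,None,fx=4,fy=4,interpolation=cv2.INTER_CUBIC)
    cv2.drawMarker(im,(int((c[1]-c0+.5)*4),int((c[0]-r0+.5)*4)),(0,0,255),0,14,1)
    cv2.imwrite('pics/'+n+'2c.png',im); print(r0,c0)
```

```text
wrist (384, 512, 3) [[281.8912   0.     253.9633]
 [  0.     281.8912 187.205 ]
 [  0.       0.       1.    ]] [ 0.5052 -0.0715  0.1984] [ 0.5745 -0.0276  0.3735] [218.8903 254.3064] [ 0.5052 -0.0714  0.1984]
158 174
scene (384, 512, 3) [[359.0952   0.     257.336 ]
 [  0.     359.0952 187.7778]
 [  0.       0.       1.    ]] [ 0.5052 -0.0714  0.1984] [ 1.094  -0.2168  0.5021] [124.2279 215.9118] [ 0.5052 -0.0714  0.1984]
64 135
top (384, 512, 3) [[384.3785   0.     263.4011]
 [  0.     384.3785 193.7541]
 [  0.       0.       1.    ]] [ 0.5052 -0.0714  0.1984] [ 0.3983 -0.0137  0.9437] [192.1168 295.4231] [ 0.5052 -0.0714  0.1984]
132 215
```

View pics/wrist2c.png

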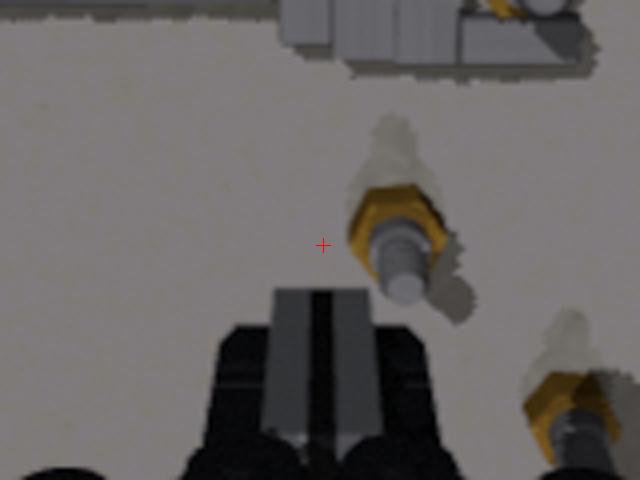

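View pics/scene2c.png

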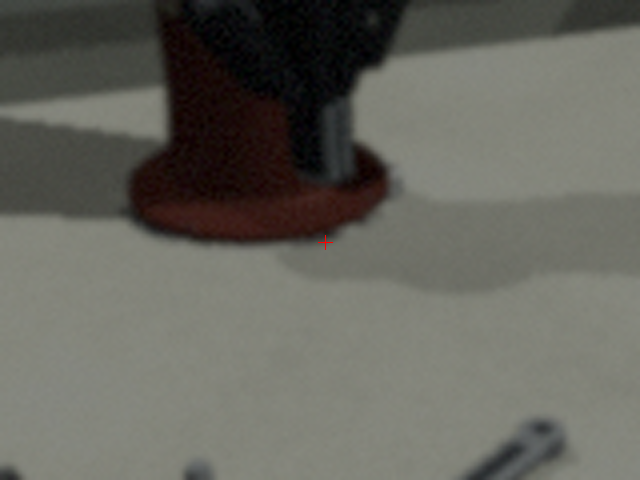

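View pics/top2c.png

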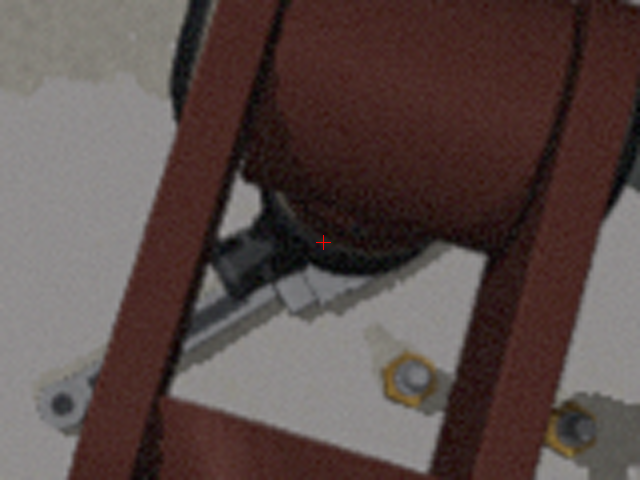

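```bash
python3 - <<'E'
from h import *
np.set_printoptions(precision=4,suppress=True)
pw=ctrl.get_image('wrist');ps=ctrl.get_image('scene');pt=ctrl.get_image('top')
def tri(a):
    A=np.zeros((3,3));b=np.zeros(3)
    for p,rc in a:
        o,d=ray(p,rc);d=d/np.linalg.norm(d);M=np.eye(3)-np.outer(d,d);A+=M;b+=M@o
    X=np.linalg.solve(A,b);return X,[proj(p,X)-rc for p,rc in a]
print(tri([(pw,(230.2,254.5)),(ps,(109.8,217.5))]))
# wrist view of scene points (1.5x, images)
for n,rc,z in [('boss',(227/1.5,199/1.5),.016),('worm',(222/1.5,400/1.5),.021),('stemtop',(237/1.5,468/1.5),.053),('nut',(226/1.5,460/1.5),.018)]: print(n,at(pw,rc,z))
E
cat pics/x 2>/dev/null; python3 -c "
import cv2
i=cv2.imread('pics/wrist2.png')[110:190,110:340];cv2.imwrite('pics/wrist2d.png',cv2.resize(i,None,fx=3.4,fy=3.4,interpolation=cv2.INTER_CUBIC))"
```

```text
(array([ 0.5111, -0.0679,  0.2288]), [array([0.4391, 0.2448]), array([0.0661, 0.1484])])
boss [0.4318 0.0655 0.016 ]
worm [ 0.5266 -0.0773  0.021 ]
stemtop [ 0.5488 -0.1238  0.053 ]
nut [ 0.5502 -0.123   0.018 ]
```

View pics/wrist2d.png

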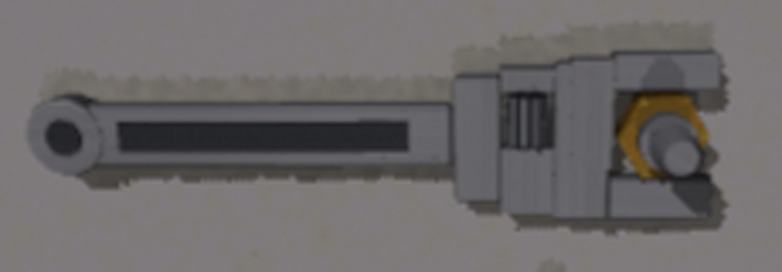

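Run:
```python
from h import *
print(np.round(ctrl.get_obs()['q'],2))
rel((.522,-.067,.08),31.8);rel((.522,-.067,.08),-148.2)
```

```text
[-0.29 -0.23  1.88 -0.    1.49  0.73]
t 3.95 pos [ 0.5052 -0.0714  0.1984] F [-0.3  0.   0.6] shift [-0.0165  0.1184  0.0049] turn [-1.200e-01 -9.005e+01  4.000e-02] op 0.0001
t 3.95 pos [ 0.5052 -0.0714  0.1984] F [-0.3  0.   0.6] shift [-0.0165  0.1184  0.0049] turn [-4.000e-02  8.995e+01 -1.200e-01] op 0.0001
```

Emit:
{"name": "arm_command", "arguments": {"steps": [[[-0.017, 0.03, 0.005], [0, -90, 0], 0], [[-0.017, 0.05, 0.005], [0, -90, 0], 0], [[-0.017, 0.07, 0.005], [0, -90, 0], 0], [[-0.017, 0.09, 0.005], [0, -90, 0], 0], [[-0.017, 0.11, 0.005], [0, -90, 0], 0]]}}

```text
t: 4.45
tool_pos: [0.5225, -0.0668, 0.0876]
tool_rot: [-1.074, 1.397, -1.4]
contact_force: [-0.0, -1.2, 0.3]
opening: 0.0003
```

```bash
python3 -c "
from h import *
rel((.5223,-.0682,.08),31.8)"
```

```text
t 4.45 pos [ 0.5225 -0.0668  0.0876] F [-0.  -1.2  0.3] shift [0.0014 0.0076 0.0001] turn [ -0.09 -46.72   0.08] op 0.0003
```

Emit:
{"name": "arm_command", "arguments": {"steps": [[[0.001, 0.008, 0], [0, -46.7, 0], 0], [[0.001, 0.008, 0], [0, -46.7, 0], 0], [[0.001, 0.008, 0], [0, -46.7, 0], 0], [[0.001, 0.008, 0], [0, -46.7, 0], 0], [[0.001, 0.008, 0], [0, -46.7, 0], 0]]}}

```text
t: 4.95
tool_pos: [0.5223, -0.0677, 0.0796]
tool_rot: [-1.402, 0.84, -0.843]
contact_force: [0.0, 0.6, 0.1]
opening: 0.0002
```

Emit:
{"name": "arm_command", "arguments": {"steps": [[[0, 0, 0], [0, -3.8, 0], 0], [[0, 0, 0], [0, -3.8, 0], 0], [[0, 0, 0], [0, -3.8, 0], 0]]}}

```text
t: 5.25
tool_pos: [0.5223, -0.0678, 0.0796]
tool_rot: [-1.422, 0.79, -0.794]
contact_force: [-0.3, -0.1, -0.5]
opening: 0.0
```

Run:
```python
from h import *
rel((.5223,-.0682,.06),31.8)
p=ctrl.get_image('wrist');save(p,'w3');print(proj(p,ctrl.get_obs()['tool_pos']))
p=ctrl.get_image('scene');cv2.imwrite('pics/s3.png',cv2.resize(p['img'][130:260,130:330,::-1],None,fx=4,fy=4,interpolation=cv2.INTER_CUBIC))
```

```text
t 5.25 pos [ 0.5223 -0.0678  0.0796] F [-0.3 -0.1 -0.5] shift [ 0.0003  0.0196 -0.0003] turn [-0.05 -0.05  0.1 ] op 0.0
[220.06454605 254.61356849]
```

View pics/w3.png

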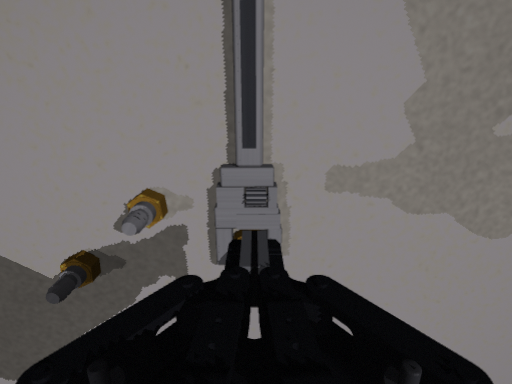

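View pics/s3.png

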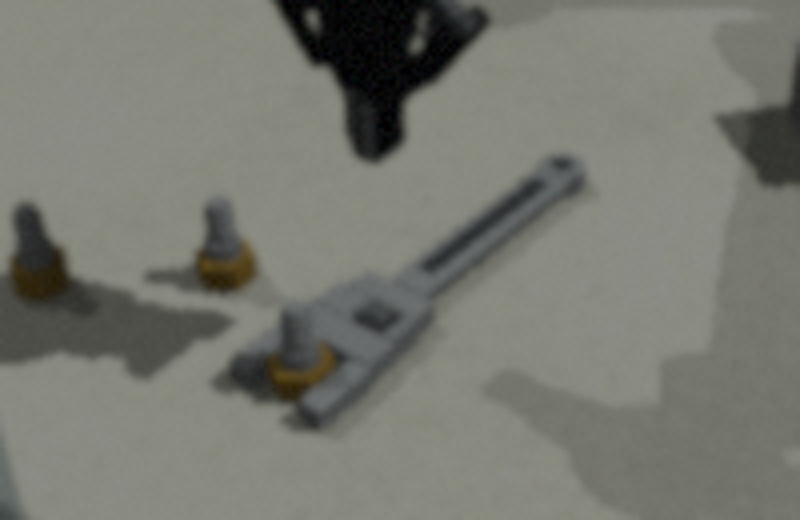

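Emit:
{"name": "arm_command", "arguments": {"steps": [[[0, 0.02, 0], [0, 0, 0], 0], [[0, 0.03, 0], [0, 0, 0], 0], [[0, 0.04, 0], [0, 0, 0], 0], [[0, 0.05, 0], [0, 0, 0], 0], [[0, 0.05, 0], [0, 0, 0], 0]]}}

```text
t: 5.85
tool_pos: [0.5211, -0.0674, 0.0277]
tool_rot: [-1.423, 0.793, -0.791]
contact_force: [0.1, -0.2, -0.5]
opening: -0.0003
```

Run:
```python
from h import *
rel((.5223,-.0682,.021),31.8)
p=ctrl.get_image('wrist');save(p,'w4')
for P in [(.527,-.0758,.021),(.5223,-.0682,.021)]: print(proj(p,P))
p=ctrl.get_image('scene');cv2.imwrite('pics/s4.png',cv2.resize(p['img'][130:260,130:330,::-1],None,fx=4,fy=4,interpolation=cv2.INTER_CUBIC))
```

```text
t 5.85 pos [ 0.5211 -0.0674  0.0277] F [ 0.1 -0.2 -0.5] shift [0.0013 0.0067 0.0007] turn [ 0.08 -0.03 -0.04] op -0.0003
[228.95820796 255.48994426]
[217.59687205 255.53932409]
```

View pics/w4.png

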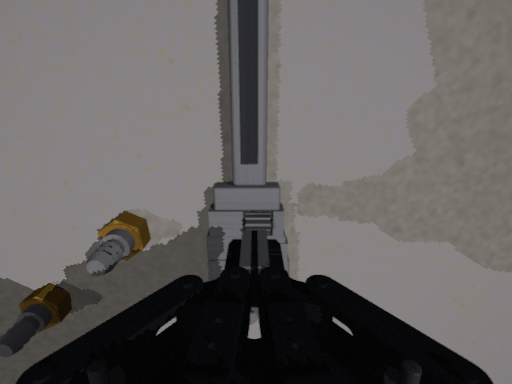

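View pics/s4.png

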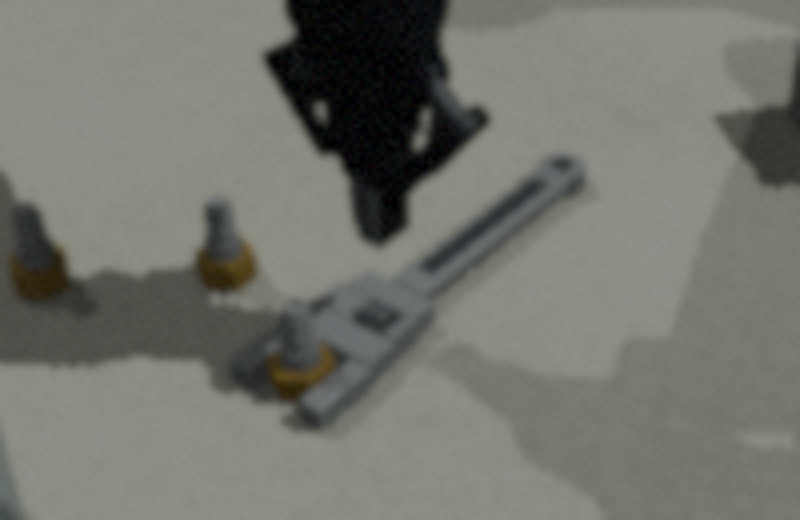

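Run:
```python
from h import *
i=cv2.imread('pics/w4.png')[170:270,190:320];cv2.imwrite('pics/w4z.png',cv2.resize(i,None,fx=6,fy=6,interpolation=cv2.INTER_CUBIC))
i=cv2.imread('pics/w3.png')[150:250,190:320];cv2.imwrite('pics/w3z.png',cv2.resize(i,None,fx=6,fy=6,interpolation=cv2.INTER_CUBIC))
```

```text
(no output)
```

View pics/w4z.png

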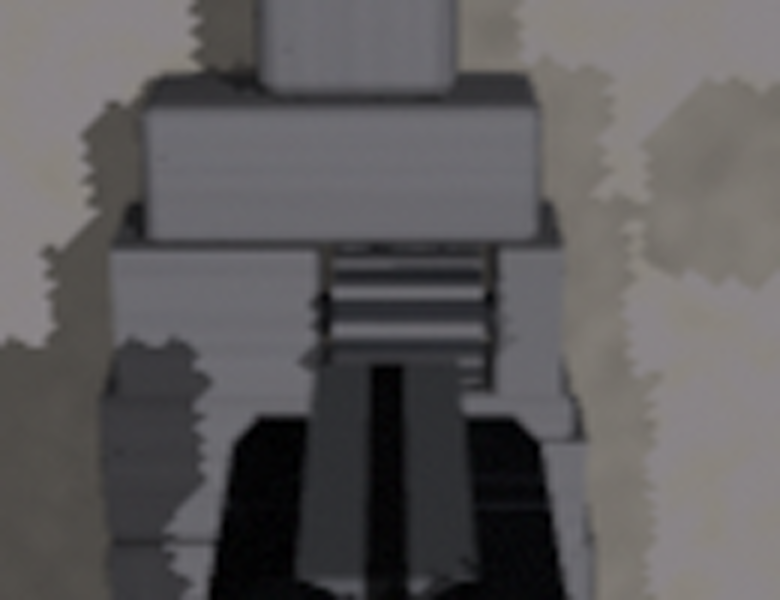

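View pics/w3z.png

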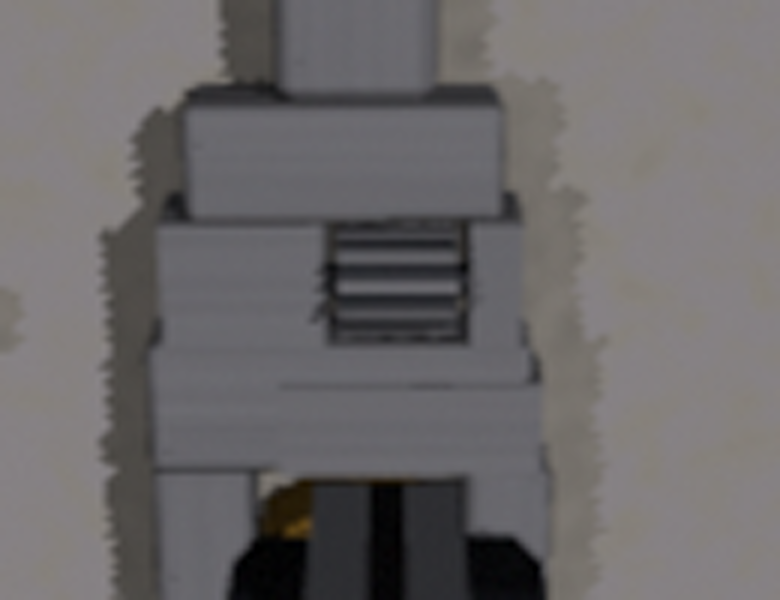

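Run:
```python
from h import *
np.set_printoptions(precision=4,suppress=True)
p=ctrl.get_image('wrist');T0=p['world_from_camera'].copy()
def shift(dz,z0):
    q=dict(p);T=T0.copy();T[2,3]+=z0+dz;q['world_from_camera']=T;return q
for dz in (0,.03):
  a=at(shift(dz,0),(223,258),.021);q=shift(dz,.0796-.0277)
  b=at(q,(197.5,256.3),.021)
  print(dz,a,b+np.r_[.5211-.5223,-.0674+.0678,0]*0)
  # known length checks in w3: head y width? handle etc
  print('tail edges w3 width at z .016', np.linalg.norm(at(q,(150+105/6,190+185/6),.016)-at(q,(150+105/6,190+500/6),.016)), 'worm len',np.linalg.norm(at(q,(197.5,190+332/6),.021)-at(q,(197.5,190+465/6),.021)))
```

```text
0 [ 0.5278 -0.0719  0.021 ] [ 0.5274 -0.0726  0.021 ]
tail edges w3 width at z .016 0.046195689774910995 worm len 0.01980672329298744
0.03 [ 0.536  -0.0841  0.021 ] [ 0.5337 -0.0822  0.021 ]
tail edges w3 width at z .016 0.05196254729967591 worm len 0.022331840912303405
```

Emit:
{"name": "arm_command", "arguments": {"steps": [[[0.001, 0.003, 0.002], [0, 0, 0], 0], [[0.001, 0.006, 0.002], [0, 0, 0], 0], [[0.001, 0.008, 0.002], [0, 0, 0], 0]]}}

```text
t: 6.3
tool_pos: [0.5252, -0.0677, 0.022]
tool_rot: [-1.422, 0.789, -0.794]
contact_force: [-1.4, 0.5, -0.3]
opening: 0.0
```

Emit:
{"name": "arm_command", "arguments": {"steps": [[[0, 0.002, 0], [0, 0, 0], 0], [[0, 0.004, 0], [0, 0, 0], 0]]}}

```text
t: 6.5
tool_pos: [0.5251, -0.0677, 0.0178]
tool_rot: [-1.422, 0.789, -0.794]
contact_force: [0.3, 0.1, 0.1]
opening: 0.0004
```

Emit:
{"name": "arm_command", "arguments": {"steps": [[[0, 0.002, 0], [0, 0, 0], 0], [[0, 0.004, 0], [0, 0, 0], 0]]}}

```text
t: 6.7
tool_pos: [0.5251, -0.0677, 0.0136]
tool_rot: [-1.422, 0.789, -0.794]
contact_force: [0.4, -0.7, -0.6]
opening: -0.0001
```

Run:
```python
from h import *
rel((.5233,-.0672,.0),31.8)
p=ctrl.get_image('wrist');cv2.imwrite('pics/w5z.png',cv2.resize(p['img'][170:270,190:320,::-1],None,fx=5,fy=5,interpolation=cv2.INTER_CUBIC))
```

```text
t 6.7 pos [ 0.5251 -0.0677  0.0136] F [ 0.4 -0.7 -0.6] shift [-0.0014  0.0136 -0.0013] turn [-0.08 -0.01  0.13] op -0.0001
```

View pics/w5z.png

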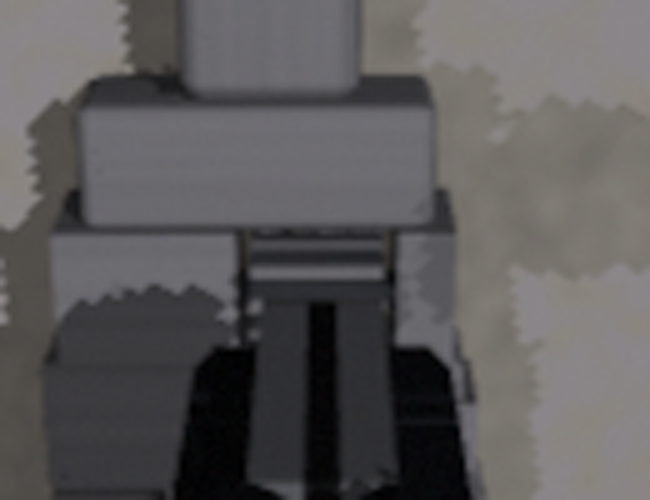

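Emit:
{"name": "arm_command", "arguments": {"steps": [[[-0.001, 0.004, -0.001], [0, 0, 0], 0], [[-0.001, 0.008, -0.001], [0, 0, 0], 0], [[-0.001, 0.012, -0.001], [0, 0, 0], 0], [[-0.001, 0.012, -0.001], [0, 0, 0], 0]]}}

```text
t: 7.15
tool_pos: [0.5228, -0.0671, 0.0003]
tool_rot: [-1.422, 0.791, -0.792]
contact_force: [-0.1, 0.5, -0.8]
opening: 0.0003
```

Emit:
{"name": "arm_command", "arguments": {"steps": [[[0, 0.002, 0], [0, 0, 0], 0], [[0, 0.003, 0], [0, 0, 0], 0]]}}

```text
t: 7.35
tool_pos: [0.5226, -0.0671, -0.003]
tool_rot: [-1.422, 0.792, -0.792]
contact_force: [-0.3, -0.3, -0.1]
opening: -0.0003
```

Emit:
{"name": "arm_command", "arguments": {"steps": [[[0, 0.002, 0], [0, 0, 0], 0], [[0, 0.002, 0], [0, 0, 0], 0]]}}

```text
t: 7.55
tool_pos: [0.5225, -0.067, -0.0053]
tool_rot: [-1.422, 0.792, -0.792]
contact_force: [0.4, 0.8, -0.5]
opening: -0.0004
```

Emit:
{"name": "arm_command", "arguments": {"steps": [[[0, 0.002, 0], [0, 0, 0], 0], [[0, 0.002, 0], [0, 0, 0], 0]]}}

```text
t: 7.75
tool_pos: [0.5222, -0.067, -0.0076]
tool_rot: [-1.423, 0.792, -0.791]
contact_force: [0.1, -0.5, 0.8]
opening: -0.0003
```

Run:
```python
from h import *
rel((.5233,-.0672,.0),31.8)
p=ctrl.get_image('wrist');cv2.imwrite('pics/w6z.png',cv2.resize(p['img'][170:270,190:320,::-1],None,fx=5,fy=5,interpolation=cv2.INTER_CUBIC))
```

```text
t 7.75 pos [ 0.5222 -0.067  -0.0076] F [ 0.1 -0.5  0.8] shift [ 0.0007 -0.0076  0.0008] turn [ 0.06 -0.02 -0.02] op -0.0003
```

View pics/w6z.png

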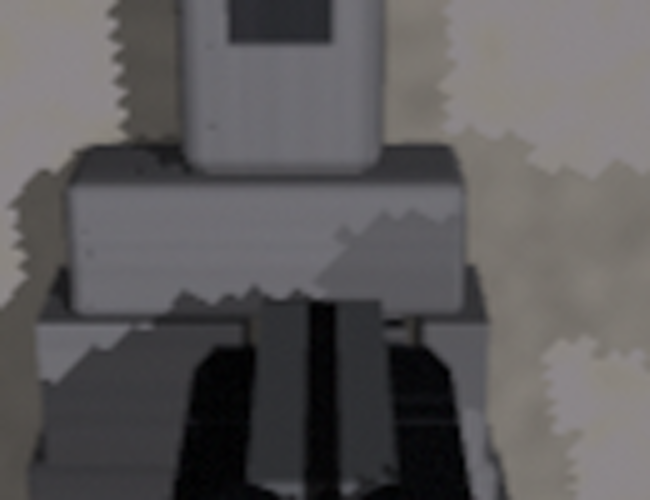

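Emit:
{"name": "arm_command", "arguments": {"steps": [[[0, 0.001, 0], [0, 0, 0], 0], [[0, 0.001, 0], [0, 0, 0], 0]]}}

```text
t: 8.0
tool_pos: [0.5222, -0.067, -0.0086]
tool_rot: [-1.423, 0.792, -0.791]
contact_force: [0.1, 0.1, 0.8]
opening: 0.0
```

Emit:
{"name": "arm_command", "arguments": {"steps": [[[0, 0.001, 0], [0, 0, 0], 0], [[0, 0.001, 0], [0, 0, 0], 0]]}}

```text
t: 8.2
tool_pos: [0.5221, -0.067, -0.0097]
tool_rot: [-1.423, 0.793, -0.791]
contact_force: [-0.1, 0.0, 0.2]
opening: 0.0
```

Emit:
{"name": "arm_command", "arguments": {"steps": [[[0, 0.001, 0], [0, 0, 0], 0], [[0, 0.001, 0], [0, 0, 0], 0]]}}

```text
t: 8.4
tool_pos: [0.522, -0.0669, -0.0109]
tool_rot: [-1.423, 0.793, -0.791]
contact_force: [-0.1, -0.1, 1.4]
opening: 0.0005
```

Emit:
{"name": "arm_command", "arguments": {"steps": [[[0, 0.001, 0], [0, 0, 0], 0], [[0, 0.001, 0], [0, 0, 0], 0]]}}

```text
t: 8.6
tool_pos: [0.5218, -0.0669, -0.0121]
tool_rot: [-1.423, 0.793, -0.79]
contact_force: [-0.1, 0.3, 0.6]
opening: 0.0
```

Run:
```python
from h import *
rel((.5233,-.0672,.0),31.8)
p=ctrl.get_image('scene');cv2.imwrite('pics/s7.png',cv2.resize(p['img'][170:250,160:280,::-1],None,fx=6,fy=6,interpolation=cv2.INTER_CUBIC))
```

```text
t 8.6 pos [ 0.5218 -0.0669 -0.0121] F [-0.1  0.3  0.6] shift [ 0.0011 -0.0121  0.0011] turn [ 0.09 -0.02 -0.06] op 0.0
```

View pics/s7.png

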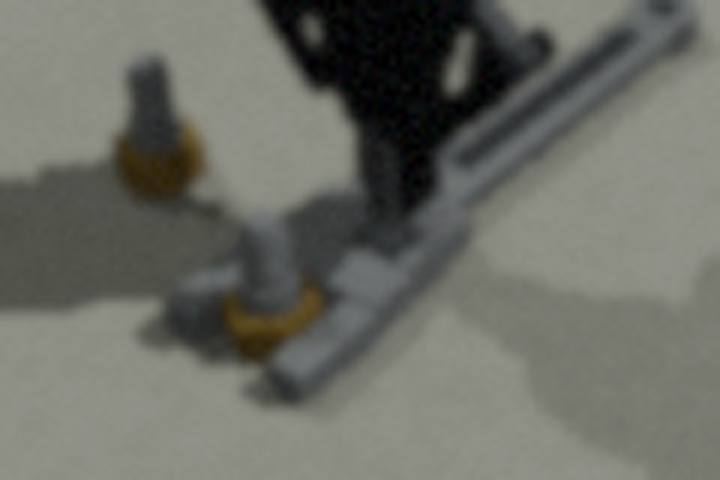

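Emit:
{"name": "arm_command", "arguments": {"steps": [[[0.001, 0.001, 0.001], [0, 0, 0], 0], [[0.001, 0.001, 0.001], [0, 0, 0], 0]]}}

```text
t: 8.85
tool_pos: [0.5228, -0.0671, -0.0126]
tool_rot: [-1.423, 0.795, -0.789]
contact_force: [-3.7, 0.4, 5.0]
opening: -0.0001
```

Emit:
{"name": "arm_command", "arguments": {"steps": [[[0, 0.001, 0], [0, 0, 0], 0], [[0, 0.001, 0], [0, 0, 0], 0]]}}

```text
t: 9.05
tool_pos: [0.5227, -0.0671, -0.0127]
tool_rot: [-1.424, 0.795, -0.788]
contact_force: [-2.9, 1.0, 6.9]
opening: -0.0002
```

Emit:
{"name": "arm_command", "arguments": {"steps": [[[0, 0.001, 0], [0, 0, 0], 0], [[0, 0.001, 0], [0, 0, 0], 0]]}}

```text
t: 9.25
tool_pos: [0.5227, -0.0671, -0.0127]
tool_rot: [-1.424, 0.796, -0.787]
contact_force: [-3.5, 2.0, 7.3]
opening: 0.0
```

Emit:
{"name": "arm_command", "arguments": {"steps": [[[0, 0.001, 0], [0, 0, 0], 0], [[0, 0.001, 0], [0, 0, 0], 0]]}}

```text
t: 9.45
tool_pos: [0.5227, -0.0671, -0.0127]
tool_rot: [-1.425, 0.797, -0.786]
contact_force: [-4.4, 1.4, 7.8]
opening: -0.0002
```

Emit:
{"name": "arm_command", "arguments": {"steps": [[[0.003, 0.0015, 0], [0, 0, 0], 0], [[0.007, 0.0015, 0], [0, 0, 0], 0], [[0.011, 0.0015, 0], [0, 0, 0], 0], [[0.015, 0.0015, 0], [0, 0, 0], 0], [[0.018, 0.0015, 0], [0, 0, 0], 0]]}}

```text
t: 9.95
tool_pos: [0.5326, -0.0829, -0.013]
tool_rot: [-1.425, 0.797, -0.786]
contact_force: [-2.6, 0.1, 5.2]
opening: -0.0001
```

Run:
```python
from h import *
rel((.5233,-.0672,.0),31.8)
p=ctrl.get_image('wrist');cv2.imwrite('pics/w8z.png',cv2.resize(p['img'][150:270,190:320,::-1],None,fx=5,fy=5,interpolation=cv2.INTER_CUBIC))
p=ctrl.get_image('scene');cv2.imwrite('pics/s8.png',cv2.resize(p['img'][170:250,160:280,::-1],None,fx=6,fy=6,interpolation=cv2.INTER_CUBIC))
```

```text
t 9.95 pos [ 0.5326 -0.0829 -0.013 ] F [-2.6  0.1  5.2] shift [-0.0183 -0.0129  0.0003] turn [ 0.35  0.01 -0.23] op -0.0001
```

View pics/w8z.png

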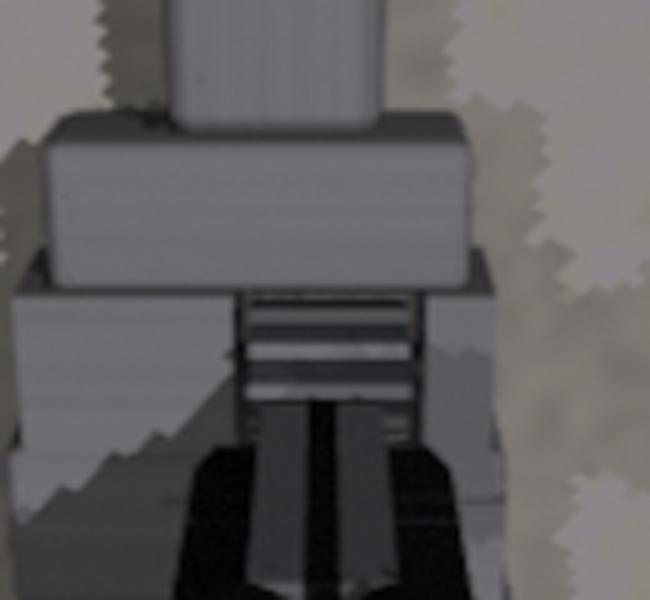

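View pics/s8.png

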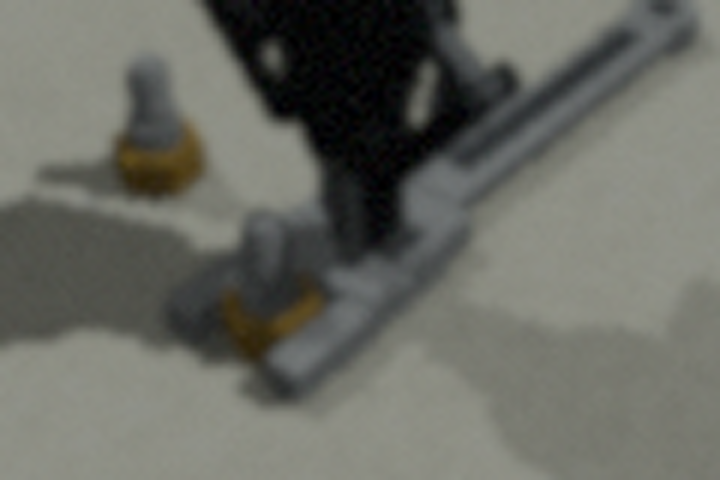

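Emit:
{"name": "arm_command", "arguments": {"steps": [[[0, -0.006, 0], [0, 0, 0], 0], [[-0.01, -0.007, 0], [0, 0, 0], 0], [[-0.019, -0.007, 0.001], [0, 0, 0], 0], [[-0.019, -0.006, 0.001], [0, 0, 0], 0]]}}

```text
t: 10.45
tool_pos: [0.5227, -0.065, -0.0077]
tool_rot: [-1.425, 0.796, -0.786]
contact_force: [-0.1, 0.4, -0.3]
opening: 0.0001
```

Run:
```python
from h import *
rel((.5230,-.0665,-.011),31.8)
p=ctrl.get_image('scene');cv2.imwrite('pics/s9.png',cv2.resize(p['img'][170:250,160:280,::-1],None,fx=6,fy=6,interpolation=cv2.INTER_CUBIC))
p=ctrl.get_image('top');cv2.imwrite('pics/t9.png',cv2.resize(p['img'][150:250,220:340,::-1],None,fx=5,fy=5,interpolation=cv2.INTER_CUBIC))
```

```text
t 10.45 pos [ 0.5227 -0.065  -0.0077] F [-0.1  0.4 -0.3] shift [ 0.0014  0.0033 -0.0005] turn [ 0.33  0.07 -0.23] op 0.0001
```

View pics/s9.png

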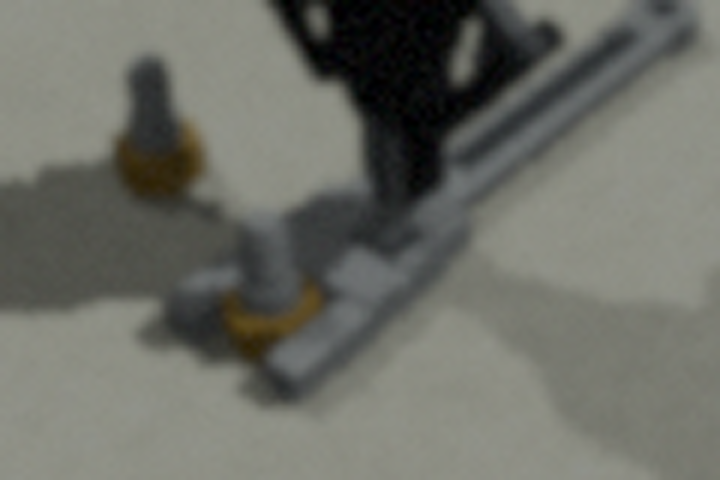

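View pics/t9.png

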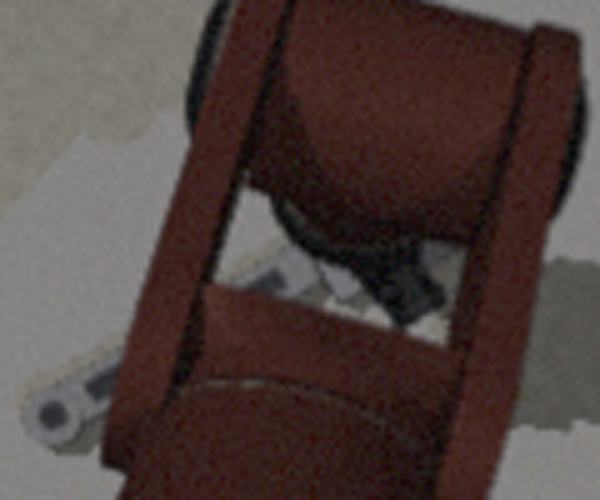

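Emit:
{"name": "arm_command", "arguments": {"steps": [[[0.001, 0.003, 0], [-0.3, 0, 0.2], 0], [[0.001, 0.005, 0], [-0.3, 0, 0.2], 0], [[0.001, 0.006, 0], [-0.3, 0, 0.2], 0], [[0.001, 0.007, 0], [-0.3, 0, 0.2], 0], [[0.003, 0.007, 0], [-0.3, 0, 0.2], 0]]}}

```text
t: 11.05
tool_pos: [0.5253, -0.0688, -0.0126]
tool_rot: [-1.429, 0.801, -0.782]
contact_force: [-7.2, 0.8, 13.2]
opening: 0.0
```

Emit:
{"name": "arm_command", "arguments": {"steps": [[[0.004, 0.0015, 0], [0, 0, 0], 0], [[0.008, 0.0015, 0], [0, 0, 0], 0], [[0.012, 0.0015, 0], [0, 0, 0], 0], [[0.016, 0.0015, 0], [0, 0, 0], 0], [[0.017, 0.0015, 0], [0, 0, 0], 0]]}}

```text
t: 11.55
tool_pos: [0.5352, -0.0837, -0.0138]
tool_rot: [-1.429, 0.8, -0.783]
contact_force: [-0.5, 2.5, 4.4]
opening: -0.0002
```

Emit:
{"name": "arm_command", "arguments": {"steps": [[[0, -0.006, 0], [0, 0, 0], 0], [[-0.01, -0.007, 0], [0, 0, 0], 0], [[-0.019, -0.007, 0.0], [0, 0, 0], 0], [[-0.019, -0.006, 0.0], [0, 0, 0], 0]]}}

```text
t: 11.95
tool_pos: [0.5239, -0.0662, -0.0083]
tool_rot: [-1.429, 0.801, -0.781]
contact_force: [-0.2, -0.2, 0.1]
opening: -0.0002
```

Run:
```python
from h import *
rel((.5230,-.0665,-.011),31.8)
p=ctrl.get_image('scene');cv2.imwrite('pics/s10.png',cv2.resize(p['img'][170:250,160:280,::-1],None,fx=6,fy=6,interpolation=cv2.INTER_CUBIC))
```

```text
t 11.95 pos [ 0.5239 -0.0662 -0.0083] F [-0.2 -0.2  0.1] shift [-0.0002  0.0028 -0.0009] turn [ 0.67  0.1  -0.41] op -0.0002
```

View pics/s10.png

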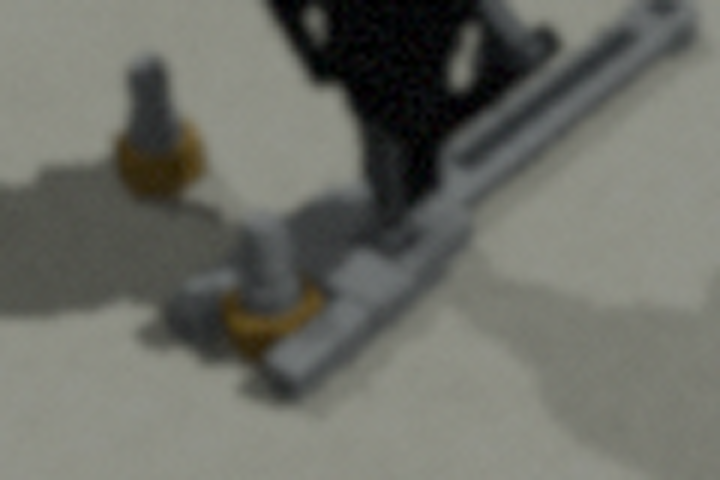

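Emit:
{"name": "arm_command", "arguments": {"steps": [[[0, 0.003, 0], [0.7, 0, -0.4], 0], [[0, 0.005, -0.001], [0.7, 0, -0.4], 0], [[0, 0.006, -0.001], [0.7, 0, -0.4], 0], [[0.001, 0.0065, -0.001], [0.7, 0, -0.4], 0], [[0.003, 0.0065, -0.001], [0.7, 0, -0.4], 0]]}}

```text
t: 12.5
tool_pos: [0.526, -0.0698, -0.0127]
tool_rot: [-1.421, 0.789, -0.791]
contact_force: [-3.1, 3.0, 12.4]
opening: -0.0001
```

Emit:
{"name": "arm_command", "arguments": {"steps": [[[0.004, 0.0015, 0], [0, 0, 0], 0], [[0.008, 0.0015, 0], [0, 0, 0], 0], [[0.012, 0.0015, 0], [0, 0, 0], 0], [[0.016, 0.0015, 0], [0, 0, 0], 0], [[0.017, 0.0015, 0], [0, 0, 0], 0]]}}

```text
t: 13.0
tool_pos: [0.5353, -0.0846, -0.0139]
tool_rot: [-1.421, 0.788, -0.792]
contact_force: [0.7, 0.6, 1.3]
opening: -0.0003
```

Emit:
{"name": "arm_command", "arguments": {"steps": [[[0, -0.006, 0], [0, 0, 0], 0], [[-0.01, -0.007, 0], [0, 0, 0], 0], [[-0.02, -0.007, 0.0], [0, 0, 0], 0], [[-0.02, -0.006, 0.0], [0, 0, 0], 0]]}}

```text
t: 13.4
tool_pos: [0.5234, -0.0663, -0.0085]
tool_rot: [-1.421, 0.788, -0.79]
contact_force: [0.0, 0.3, -0.6]
opening: 0.0002
```

Run:
```python
from h import *
rel((.5230,-.0665,-.011),31.8)
p=ctrl.get_image('scene');cv2.imwrite('pics/s11.png',cv2.resize(p['img'][170:250,160:280,::-1],None,fx=6,fy=6,interpolation=cv2.INTER_CUBIC))
```

```text
t 13.4 pos [ 0.5234 -0.0663 -0.0085] F [ 0.   0.3 -0.6] shift [-0.      0.0025 -0.0005] turn [-0.09  0.15  0.02] op 0.0002
```

View pics/s11.png

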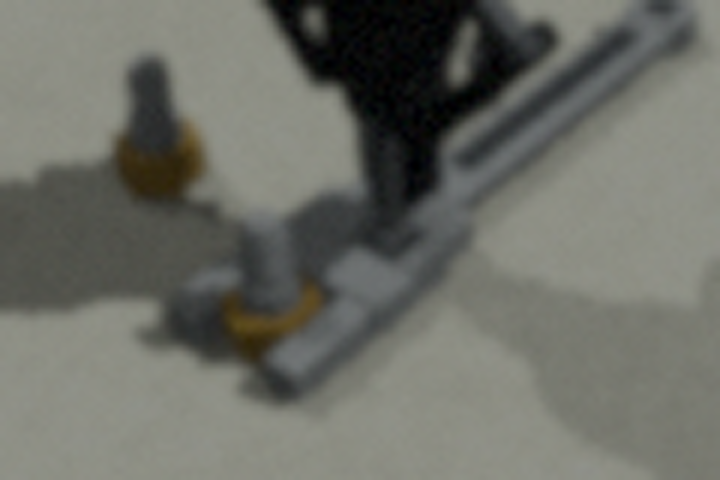

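Emit:
{"name": "arm_command", "arguments": {"steps": [[[-0.003, 0.003, 0], [0, 0, 0], 0], [[-0.003, 0.005, 0], [0, 0, 0], 0], [[-0.003, 0.006, 0], [0, 0, 0], 0], [[-0.002, 0.006, 0], [0, 0, 0], 0], [[0.001, 0.006, 0], [0, 0, 0], 0]]}}

```text
t: 13.95
tool_pos: [0.5226, -0.065, -0.0139]
tool_rot: [-1.419, 0.795, -0.785]
contact_force: [-10.7, 11.9, 19.0]
opening: -0.0001
```

Emit:
{"name": "arm_command", "arguments": {"steps": [[[0.004, 0.0015, 0], [0, 0, 0], 0], [[0.008, 0.0015, 0], [0, 0, 0], 0], [[0.012, 0.0015, 0], [0, 0, 0], 0], [[0.015, 0.0015, 0], [0, 0, 0], 0], [[0.015, 0.0015, 0], [0, 0, 0], 0]]}}

```text
t: 14.45
tool_pos: [0.5303, -0.0765, -0.0129]
tool_rot: [-1.417, 0.798, -0.781]
contact_force: [-10.5, 6.9, 21.4]
opening: -0.0002
```

Emit:
{"name": "arm_command", "arguments": {"steps": [[[0, -0.006, 0], [0, 0, 0], 0], [[-0.01, -0.007, 0], [0, 0, 0], 0], [[-0.02, -0.007, 0.0], [0, 0, 0], 0], [[-0.02, -0.006, 0.0], [0, 0, 0], 0]]}}

```text
t: 14.85
tool_pos: [0.5183, -0.0583, -0.0076]
tool_rot: [-1.418, 0.799, -0.779]
contact_force: [0.6, -0.3, -0.0]
opening: 0.0
```

Run:
```python
from h import *
rel((.5230,-.0665,-.011),31.8)
p=ctrl.get_image('scene');cv2.imwrite('pics/s12.png',cv2.resize(p['img'][170:250,160:280,::-1],None,fx=6,fy=6,interpolation=cv2.INTER_CUBIC))
```

```text
t 14.85 pos [ 0.5183 -0.0583 -0.0076] F [ 0.6 -0.3 -0. ] shift [ 0.0095  0.0033 -0.0004] turn [ 0.12  0.15 -0.75] op 0.0
```

View pics/s12.png

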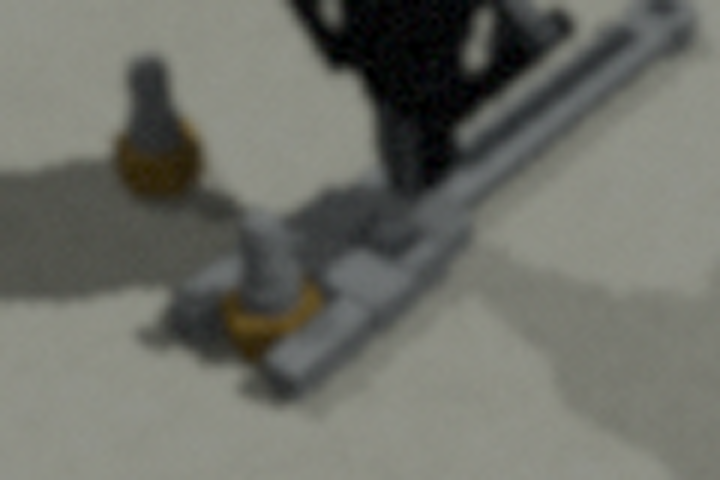

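Emit:
{"name": "arm_command", "arguments": {"steps": [[[-0.02, -0.04, 0], [0, 0, -0.7], 0], [[-0.06, -0.08, 0], [0, 0, -0.7], 0], [[-0.08, -0.1, 0], [0, 0, -0.7], 0], [[-0.08, -0.1, 0], [0, 0, -0.7], 0], [[-0.08, -0.1, 0], [0, 0, -0.7], 0]]}}

```text
t: 15.4
tool_pos: [0.4773, 0.0082, 0.0933]
tool_rot: [-1.425, 0.789, -0.789]
contact_force: [0.0, 0.3, 0.2]
opening: 0.0005
```

Run:
```python
from h import *
rel((.5230,-.0665,-.011),31.8)
p=ctrl.get_image('wrist');save(p,'w13');cv2.imwrite('pics/w13z.png',cv2.resize(p['img'][180:330,160:360,::-1],None,fx=4,fy=4,interpolation=cv2.INTER_CUBIC))
p=ctrl.get_image('top');cv2.imwrite('pics/t13.png',cv2.resize(p['img'][150:250,220:340,::-1],None,fx=6,fy=6,interpolation=cv2.INTER_CUBIC))
p=ctrl.get_image('scene');cv2.imwrite('pics/s13.png',cv2.resize(p['img'][170:250,160:280,::-1],None,fx=6,fy=6,interpolation=cv2.INTER_CUBIC))
```

```text
t 15.4 pos [0.4773 0.0082 0.0933] F [0.  0.3 0.2] shift [ 0.0875  0.1044 -0.0007] turn [0.09 0.2  0.03] op 0.0005
```

View pics/w13.png

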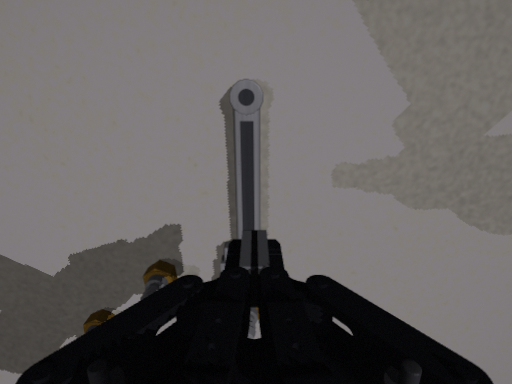

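View pics/t13.png

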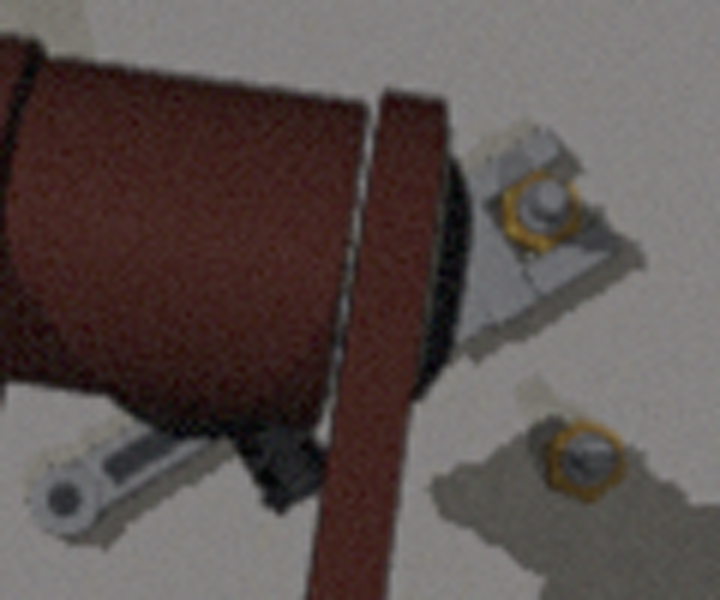

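View pics/s13.png

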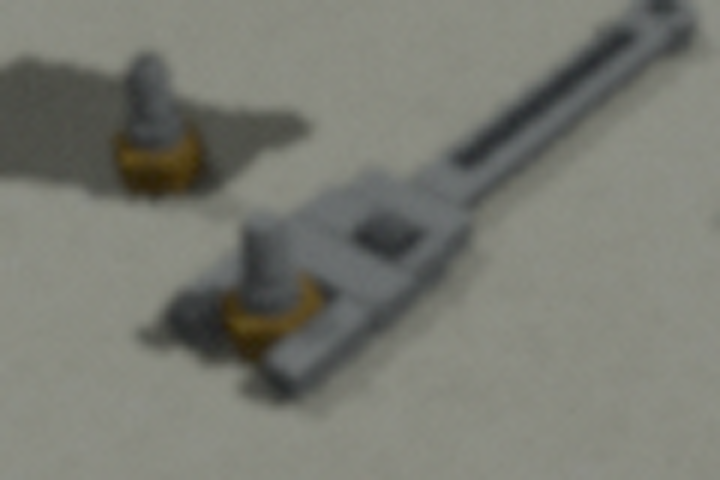

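```bash
python3 -c "
from h import *
rel((.465,-.06,.16),-58.2)"
```

```text
t 15.55 pos [0.4763 0.0077 0.0915] F [ 0.3 -0.3  0.3] shift [ 0.0513 -0.0684 -0.0456] turn [ 0.31 90.09  0.1 ] op -0.0001
```

Emit:
{"name": "arm_command", "arguments": {"steps": [[[0, -0.04, -0.01], [0, 90, 0], 0], [[0.02, -0.068, -0.03], [0, 90, 0], 0], [[0.04, -0.068, -0.045], [0, 90, 0], 0], [[0.05, -0.068, -0.045], [0, 90, 0], 0], [[0.05, -0.068, -0.045], [0, 90, 0], 0]]}}

```text
t: 16.05
tool_pos: [0.4647, -0.0605, 0.1583]
tool_rot: [-1.112, 1.36, -1.355]
contact_force: [-0.3, 0.2, -0.1]
opening: -0.0002
```

Emit:
{"name": "arm_command", "arguments": {"steps": [[[0, 0, 0], [0, 48, 0], 0], [[0, 0, 0], [0, 48, 0], 0], [[0, 0, 0], [0, 48, 0], 0], [[0, 0, 0], [0, 48, 0], 0], [[0, 0, 0], [0, 48, 0], 0]]}}

```text
t: 16.55
tool_pos: [0.4641, -0.0611, 0.1565]
tool_rot: [-0.608, 1.871, -1.867]
contact_force: [0.3, -0.0, -0.4]
opening: -0.0001
```

Run:
```python
from h import *
rel((.465,-.06,.16),-58.2)
p=ctrl.get_image('wrist');save(p,'w14')
import pickle;pickle.dump(p,open('w14.pkl','wb'))
p=ctrl.get_image('top');cv2.imwrite('pics/t14.png',cv2.resize(p['img'][150:250,220:340,::-1],None,fx=6,fy=6,interpolation=cv2.INTER_CUBIC))
```

```text
t 16.55 pos [ 0.4641 -0.0611  0.1565] F [ 0.3 -0.  -0.4] shift [-0.0013 -0.0036 -0.0004] turn [0.26 3.77 0.42] op -0.0001
```

View pics/w14.png

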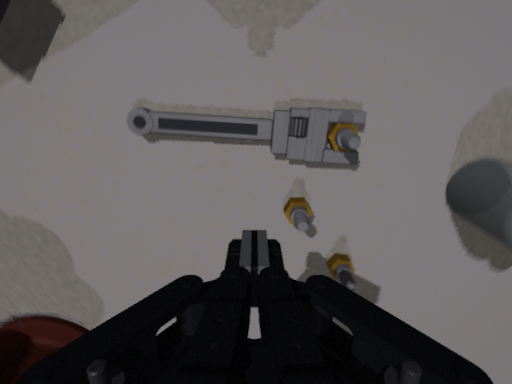

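View pics/t14.png

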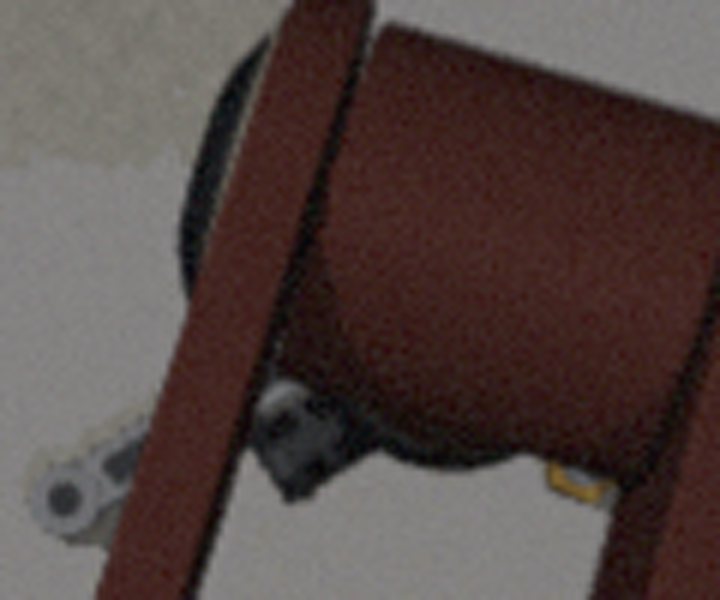

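Run:
```python
import cv2
i=cv2.imread('pics/w14.png')[85:185,250:380];cv2.imwrite('pics/w14z.png',cv2.resize(i,None,fx=6,fy=6,interpolation=cv2.INTER_CUBIC))
```

```text
(no output)
```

View pics/w14z.png

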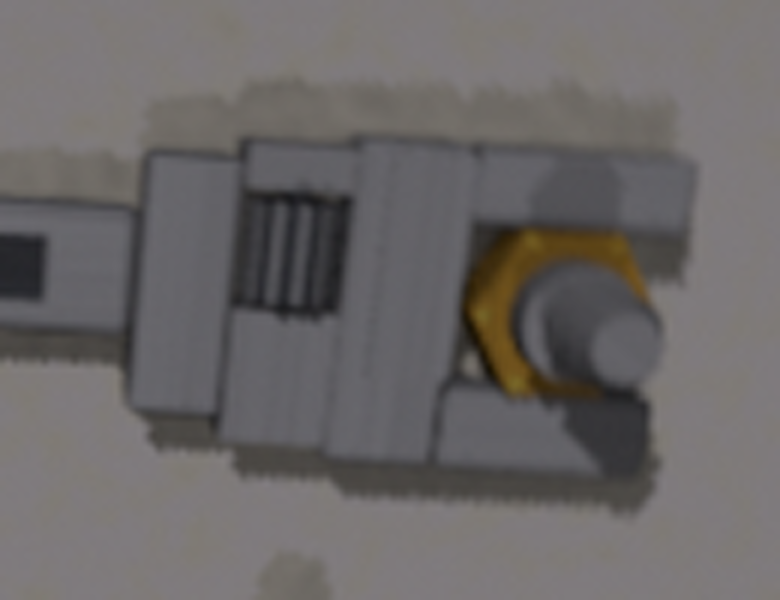

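Run:
```python
from h import *
import pickle;p=pickle.load(open('w14.pkl','rb'))
np.set_printoptions(precision=4,suppress=True)
f=lambda x,y,z=.016: at(p,(85+(y+.5)/6-.5,250+(x+.5)/6-.5),z)
a,b,c=f(477,221),f(690,235),f(545,392)
u=(b-a)/np.linalg.norm(b-a);print(u,np.degrees(np.arctan2(u[1],u[0])),np.linalg.norm(np.cross(u,c-a)),np.linalg.norm(b-a))
c=f(445,383);print(np.linalg.norm(np.cross(u,c-a)))
# boss, stem
boss=at(p,(121.5,139.5),.016);print('boss',boss)
print('stem top',f(620,347,.053))
```

```text
[ 0.5294 -0.8484  0.    ] -58.0332239896758 0.03042700919553652 0.03908319436310388
0.029943155472512507
boss [0.4314 0.0706 0.016 ]
stem top [ 0.5483 -0.1202  0.053 ]
```

```bash
python3 -c "
from h import *
rel((.419,.022,.06),-58)"
```

```text
t 16.65 pos [ 0.4642 -0.061   0.1567] F [0.3 0.9 0.3] shift [-0.0128  0.097  -0.0933] turn [0.25 3.95 0.41] op 0.0001
```

Emit:
{"name": "arm_command", "arguments": {"steps": [[[-0.006, 0.01, -0.045], [0.2, 4, 0.4], 0], [[-0.012, 0.05, -0.085], [0.2, 4, 0.4], 0], [[-0.013, 0.09, -0.093], [0.2, 4, 0.4], 0], [[-0.013, 0.097, -0.093], [0.2, 4, 0.4], 0], [[-0.013, 0.097, -0.093], [0.2, 4, 0.4], 0]]}}

```text
t: 17.15
tool_pos: [0.4179, 0.0216, 0.0583]
tool_rot: [-0.552, 1.908, -1.904]
contact_force: [0.7, -0.4, 1.6]
opening: -0.0001
```

Run:
```python
from h import *
rel((.419,.022,-.027),-58)
p=ctrl.get_image('wrist');save(p,'w15')
```

```text
t 17.15 pos [0.4179 0.0216 0.0583] F [ 0.7 -0.4  1.6] shift [-0.0014  0.0853  0.0005] turn [0.19 0.05 0.21] op -0.0001
```

View pics/w15.png

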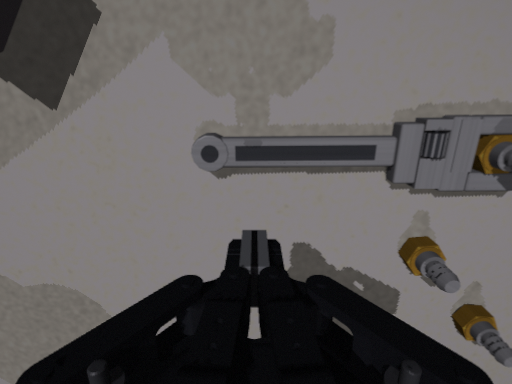

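Emit:
{"name": "arm_command", "arguments": {"steps": [[[0, 0.03, 0], [0, 0, 0], 0], [[0, 0.05, 0], [0, 0, 0], 0], [[0, 0.07, 0], [0, 0, 0], 0], [[0, 0.08, 0], [0, 0, 0], 0], [[0, 0.083, 0], [0, 0, 0], 0]]}}

```text
t: 17.7
tool_pos: [0.4211, 0.0204, -0.0217]
tool_rot: [-0.545, 1.906, -1.906]
contact_force: [-0.0, 0.2, -0.1]
opening: -0.0
```

Run:
```python
from h import *
rel((.419,.022,-.027),-58)
p=ctrl.get_image('wrist');save(p,'w16')
```

```text
t 17.7 pos [ 0.4211  0.0204 -0.0217] F [-0.   0.2 -0.1] shift [ 0.0009  0.0053 -0.0025] turn [-0.   -0.05 -0.01] op -0.0
```

View pics/w16.png

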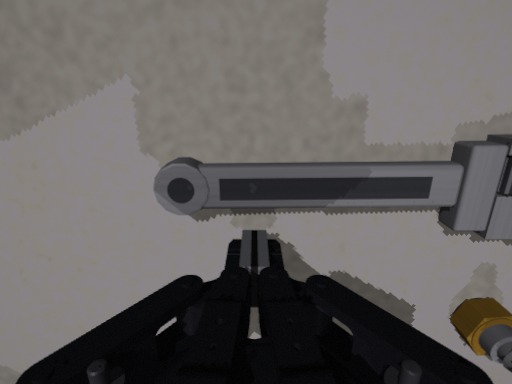

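```bash
cat >> h.py <<'E'
def tgt(th,off=.023,r=.19,z=-.0265):
    f=np.radians(122-th);N=np.array([.548,-.121])
    q=N+r*np.array([np.cos(f),np.sin(f)])-off*np.array([np.sin(f),-np.cos(f)])
    return np.r_[q,z],-58-th
def plan(ths,**k):
    o=ctrl.get_obs()
    for t in ths: print(t,end=' ');rel(*tgt(t,**k),o)
E
python3 -c "
from h import *
plan([-1,0,2,4,6,8])"
```

```text
-1 t 17.75 pos [ 0.4211  0.0205 -0.0217] F [-0.8  0.3  0.2] shift [-0.0063  0.0048 -0.0023] turn [-0.01 -1.04 -0.02] op 0.0
0 t 17.75 pos [ 0.4211  0.0205 -0.0217] F [-0.8  0.3  0.2] shift [-0.0096  0.0048 -0.0027] turn [-0.01 -0.04 -0.02] op 0.0
2 t 17.75 pos [ 0.4211  0.0205 -0.0217] F [-0.8  0.3  0.2] shift [-0.0163  0.0048 -0.0034] turn [-0.01  1.96 -0.02] op 0.0
4 t 17.75 pos [ 0.4211  0.0205 -0.0217] F [-0.8  0.3  0.2] shift [-0.023   0.0048 -0.0039] turn [-0.01  3.96 -0.02] op 0.0
6 t 17.75 pos [ 0.4211  0.0205 -0.0217] F [-0.8  0.3  0.2] shift [-0.0296  0.0048 -0.0041] turn [-0.01  5.96 -0.02] op 0.0
8 t 17.75 pos [ 0.4211  0.0205 -0.0217] F [-0.8  0.3  0.2] shift [-0.0363  0.0048 -0.0041] turn [-0.01  7.96 -0.02] op 0.0
```

Emit:
{"name": "arm_command", "arguments": {"steps": [[[-0.002, 0.004, -0.002], [0, 0, 0], 0], [[-0.005, 0.005, -0.002], [0, 0, 0], 0], [[-0.008, 0.005, -0.002], [0, 0, 0], 0], [[-0.01, 0.005, -0.003], [0, 0, 0], 0]]}}

```text
t: 18.15
tool_pos: [0.4288, 0.0285, -0.0261]
tool_rot: [-0.544, 1.905, -1.906]
contact_force: [0.1, -0.2, -0.1]
opening: -0.0001
```

Emit:
{"name": "arm_command", "arguments": {"steps": [[[-0.002, 0, 0], [0, 0.5, 0], 0], [[-0.004, 0, 0], [0, 1, 0], 0], [[-0.006, 0, 0], [0, 1.5, 0], 0]]}}

```text
t: 18.45
tool_pos: [0.4323, 0.0315, -0.0264]
tool_rot: [-0.527, 1.923, -1.923]
contact_force: [-6.7, -1.5, 5.4]
opening: -0.0004
```

Run:
```python
from h import *
plan([0,2,4])
p=ctrl.get_image('wrist');save(p,'w17')
```

```text
0 t 18.45 pos [ 0.4323  0.0315 -0.0264] F [-6.7 -1.5  5.4] shift [0.0057 0.0001 0.0008] turn [ 0.04 -1.53  0.16] op -0.0004
2 t 18.45 pos [ 0.4323  0.0315 -0.0264] F [-6.7 -1.5  5.4] shift [-0.0009  0.0001 -0.0001] turn [0.03 0.47 0.16] op -0.0004
4 t 18.45 pos [ 0.4323  0.0315 -0.0264] F [-6.7 -1.5  5.4] shift [-0.0076  0.0001 -0.0007] turn [0.03 2.47 0.16] op -0.0004
```

View pics/w17.png

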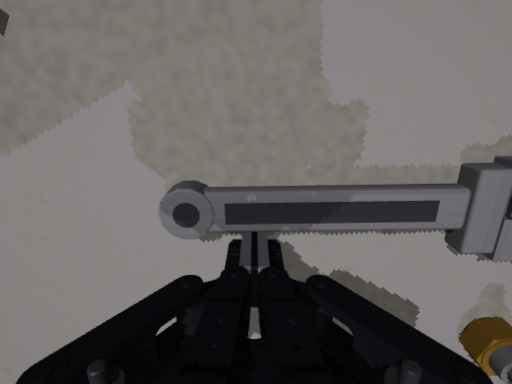

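```bash
python3 -c "
from h import *
plan([4,6,8,10,12])"
```

```text
4 t 18.5 pos [ 0.4326  0.0317 -0.0264] F [-6.2 -1.4  3. ] shift [-0.0073  0.0001 -0.0007] turn [0.04 2.45 0.14] op 0.0001
6 t 18.5 pos [ 0.4326  0.0317 -0.0264] F [-6.2 -1.4  3. ] shift [-0.014   0.0001 -0.0011] turn [0.03 4.45 0.14] op 0.0001
8 t 18.5 pos [ 0.4326  0.0317 -0.0264] F [-6.2 -1.4  3. ] shift [-0.0206  0.0001 -0.0013] turn [0.03 6.45 0.14] op 0.0001
10 t 18.5 pos [ 0.4326  0.0317 -0.0264] F [-6.2 -1.4  3. ] shift [-0.0273  0.     -0.0012] turn [0.03 8.45 0.14] op 0.0001
12 t 18.5 pos [ 0.4326  0.0317 -0.0264] F [-6.2 -1.4  3. ] shift [-0.034   0.     -0.0009] turn [ 0.03 10.45  0.14] op 0.0001
```

Emit:
{"name": "arm_command", "arguments": {"steps": [[[-0.004, 0, 0], [0, 1.2, 0], 0], [[-0.008, 0, -0.0005], [0, 2.6, 0], 0], [[-0.013, 0, -0.001], [0, 4.2, 0], 0], [[-0.018, 0, -0.001], [0, 5.8, 0], 0], [[-0.023, 0, -0.001], [0, 7.3, 0], 0]]}}

```text
t: 19.0
tool_pos: [0.4503, 0.0441, -0.0267]
tool_rot: [-0.416, 2.003, -2.003]
contact_force: [-5.8, -1.9, 6.0]
opening: 0.0004
```

Run:
```python
from h import *
plan([8,12,16])
p=ctrl.get_image('wrist');save(p,'w18')
p=ctrl.get_image('scene');cv2.imwrite('pics/s18.png',cv2.resize(p['img'][140:270,160:330,::-1],None,fx=4,fy=4,interpolation=cv2.INTER_CUBIC))
```

```text
8 t 19.0 pos [ 0.4503  0.0441 -0.0267] F [-5.8 -1.9  6. ] shift [ 0.0009 -0.0002  0.0006] turn [ 0.09 -0.91  0.4 ] op 0.0004
12 t 19.0 pos [ 0.4503  0.0441 -0.0267] F [-5.8 -1.9  6. ] shift [-0.0124 -0.0003 -0.0008] turn [0.08 3.09 0.4 ] op 0.0004
16 t 19.0 pos [ 0.4503  0.0441 -0.0267] F [-5.8 -1.9  6. ] shift [-0.0258 -0.0004 -0.0012] turn [0.06 7.09 0.4 ] op 0.0004
```

View pics/w18.png

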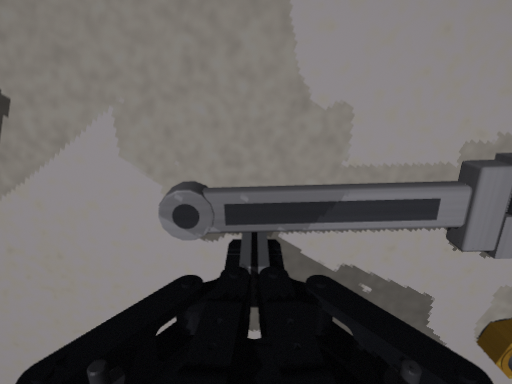

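View pics/s18.png

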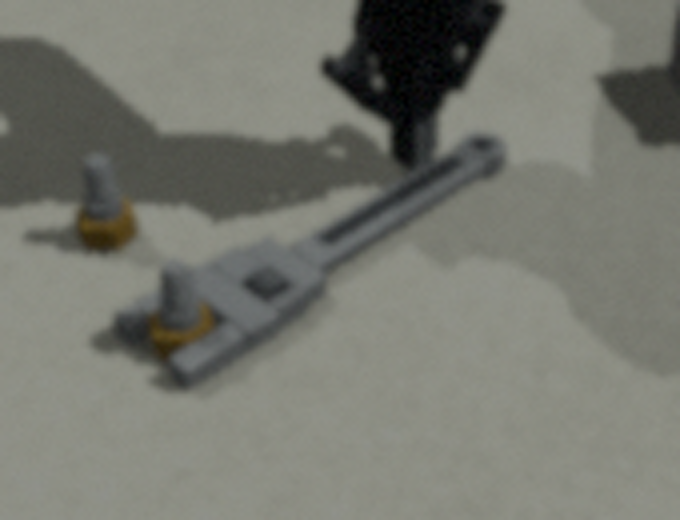

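Emit:
{"name": "arm_command", "arguments": {"steps": [[[-0.005, 0, 0], [0, 1, 0.1], 0], [[-0.01, 0, -0.0005], [0, 2.5, 0.2], 0], [[-0.016, 0, -0.001], [0, 4.2, 0.3], 0], [[-0.022, 0, -0.001], [0, 6, 0.4], 0], [[-0.028, 0, -0.001], [0, 7.8, 0.4], 0]]}}

```text
t: 19.6
tool_pos: [0.475, 0.0565, -0.0272]
tool_rot: [-0.281, 2.082, -2.077]
contact_force: [-6.6, -0.5, 5.7]
opening: 0.0001
```

```bash
python3 -c "
from h import *
plan([16,20,24])"
```

```text
16 t 19.6 pos [ 0.475   0.0565 -0.0272] F [-6.6 -0.5  5.7] shift [ 0.0017 -0.0007  0.0008] turn [ 0.14 -0.69  0.09] op 0.0001
20 t 19.6 pos [ 0.475   0.0565 -0.0272] F [-6.6 -0.5  5.7] shift [-0.0116 -0.0008 -0.0005] turn [0.13 3.31 0.09] op 0.0001
24 t 19.6 pos [ 0.475   0.0565 -0.0272] F [-6.6 -0.5  5.7] shift [-0.0249 -0.0008 -0.0009] turn [0.13 7.31 0.1 ] op 0.0001
```

Emit:
{"name": "arm_command", "arguments": {"steps": [[[-0.005, -0.0005, 0], [0, 1, 0.1], 0], [[-0.01, -0.0005, -0.0005], [0, 2.5, 0.1], 0], [[-0.016, -0.0005, -0.001], [0, 4.2, 0.1], 0], [[-0.022, -0.0005, -0.001], [0, 6, 0.1], 0], [[-0.028, -0.0005, -0.001], [0, 7.8, 0.1], 0]]}}

```text
t: 20.1
tool_pos: [0.5002, 0.0652, -0.0272]
tool_rot: [-0.145, 2.159, -2.153]
contact_force: [-6.4, 0.6, 4.7]
opening: -0.0001
```

```bash
python3 -c "
from h import *
plan([24,28,32])
p=ctrl.get_image('scene');cv2.imwrite('pics/s20.png',cv2.resize(p['img'][140:270,160:330,::-1],None,fx=4,fy=4,interpolation=cv2.INTER_CUBIC))
p=ctrl.get_image('wrist');save(p,'w20')
"
```

```text
24 t 20.1 pos [ 0.5002  0.0652 -0.0272] F [-6.4  0.6  4.7] shift [ 0.0016 -0.0007  0.001 ] turn [ 0.18 -0.56  0.23] op -0.0001
28 t 20.1 pos [ 0.5002  0.0652 -0.0272] F [-6.4  0.6  4.7] shift [-0.0117 -0.0007 -0.0002] turn [0.17 3.44 0.23] op -0.0001
32 t 20.1 pos [ 0.5002  0.0652 -0.0272] F [-6.4  0.6  4.7] shift [-0.0251 -0.0008 -0.0006] turn [0.17 7.44 0.24] op -0.0001
```

View pics/w20.png

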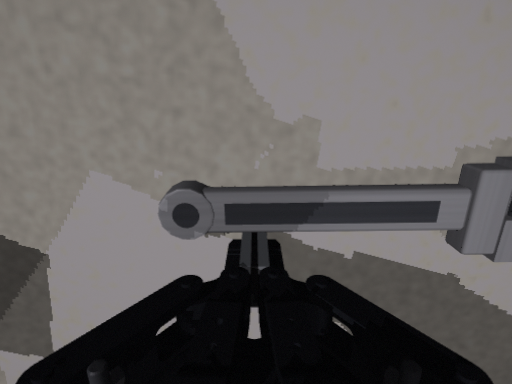

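View pics/s20.png

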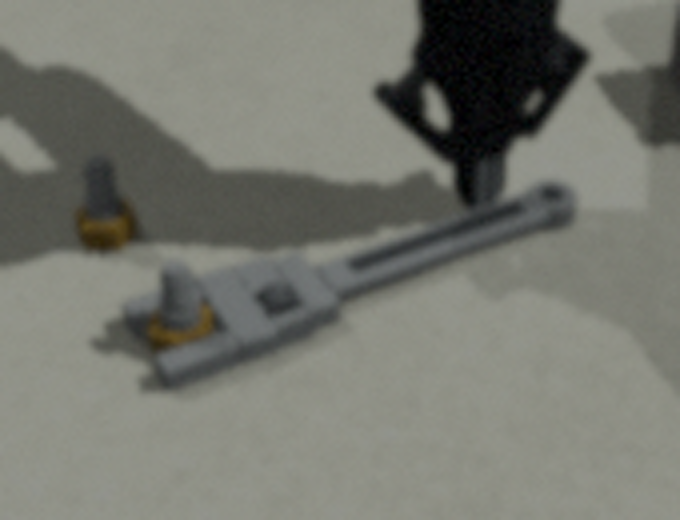

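Wrench and nut turn together, around 24°, with the force steady near 6–8 N.

Emit:
{"name": "arm_command", "arguments": {"steps": [[[-0.005, -0.0005, 0], [0, 1, 0.1], 0], [[-0.01, -0.0005, -0.0005], [0, 2.5, 0.2], 0], [[-0.016, -0.0005, -0.0005], [0, 4.2, 0.2], 0], [[-0.022, -0.0005, -0.0005], [0, 6, 0.2], 0], [[-0.028, -0.0005, -0.0005], [0, 7.8, 0.2], 0]]}}

```text
t: 20.7
tool_pos: [0.5285, 0.0702, -0.0272]
tool_rot: [-0.008, -2.223, 2.213]
contact_force: [-4.2, 1.7, 1.4]
opening: -0.0
```

```bash
python3 -c "
from h import *
plan([32,36,40])"
```

```text
32 t 20.7 pos [ 0.5285  0.0702 -0.0272] F [-4.2  1.7  1.4] shift [ 0.0035 -0.0007  0.0012] turn [ 0.25 -0.38 -0.03] op -0.0
36 t 20.7 pos [ 0.5285  0.0702 -0.0272] F [-4.2  1.7  1.4] shift [-0.0098 -0.0007 -0.    ] turn [ 0.26  3.62 -0.02] op -0.0
40 t 20.7 pos [ 0.5285  0.0702 -0.0272] F [-4.2  1.7  1.4] shift [-0.0232 -0.0007 -0.0003] turn [ 0.26  7.62 -0.01] op -0.0
```

Emit:
{"name": "arm_command", "arguments": {"steps": [[[-0.005, -0.0005, 0], [0.1, 1.5, 0], 0], [[-0.01, -0.0005, 0], [0.2, 3.2, 0], 0], [[-0.015, -0.0005, 0], [0.2, 4.8, 0], 0], [[-0.021, -0.0005, 0], [0.2, 6.5, 0], 0], [[-0.027, -0.0005, 0], [0.2, 8, 0], 0]]}}

```text
t: 21.2
tool_pos: [0.5558, 0.0701, -0.0269]
tool_rot: [-0.159, -2.146, 2.143]
contact_force: [-3.5, 2.3, -1.3]
opening: -0.0002
```

```bash
python3 -c "
from h import *
plan([40,44,48])"
```

```text
40 t 21.2 pos [ 0.5558  0.0701 -0.0269] F [-3.5  2.3 -1.3] shift [ 0.0041 -0.0004  0.0004] turn [ 0.07 -0.49 -0.01] op -0.0002
44 t 21.2 pos [ 0.5558  0.0701 -0.0269] F [-3.5  2.3 -1.3] shift [-0.0092 -0.0004 -0.0009] turn [ 0.07  3.51 -0.  ] op -0.0002
48 t 21.2 pos [ 0.5558  0.0701 -0.0269] F [-3.5  2.3 -1.3] shift [-0.0226 -0.0004 -0.0012] turn [ 0.07  7.51 -0.  ] op -0.0002
```

Emit:
{"name": "arm_command", "arguments": {"steps": [[[-0.005, 0, 0], [0, 1.5, 0], 0], [[-0.01, 0, 0], [0, 3.2, 0], 0], [[-0.015, 0, -0.001], [0, 4.8, 0], 0], [[-0.021, 0, -0.001], [0, 6.5, 0], 0], [[-0.027, 0, -0.001], [0, 8, 0], 0]]}}

```text
t: 21.7
tool_pos: [0.583, 0.0667, -0.0269]
tool_rot: [-0.302, -2.066, 2.065]
contact_force: [-4.2, 0.9, 1.7]
opening: -0.0001
```

```bash
python3 -c "
from h import *
plan([48,52,56])
p=ctrl.get_image('scene');cv2.imwrite('pics/s23.png',cv2.resize(p['img'][140:270,160:330,::-1],None,fx=4,fy=4,interpolation=cv2.INTER_CUBIC))
p=ctrl.get_image('wrist');save(p,'w23')
p=ctrl.get_image('top');cv2.imwrite('pics/t23.png',cv2.resize(p['img'][130:250,220:340,::-1],None,fx=5,fy=5,interpolation=cv2.INTER_CUBIC))
"
```

```text
48 t 21.7 pos [ 0.583   0.0667 -0.0269] F [-4.2  0.9  1.7] shift [ 0.0049 -0.0004  0.0002] turn [ 0.03 -0.62  0.  ] op -0.0001
52 t 21.7 pos [ 0.583   0.0667 -0.0269] F [-4.2  0.9  1.7] shift [-0.0084 -0.0004 -0.0011] turn [0.03 3.38 0.01] op -0.0001
56 t 21.7 pos [ 0.583   0.0667 -0.0269] F [-4.2  0.9  1.7] shift [-0.0217 -0.0004 -0.0015] turn [0.03 7.38 0.01] op -0.0001
```

View pics/w23.png

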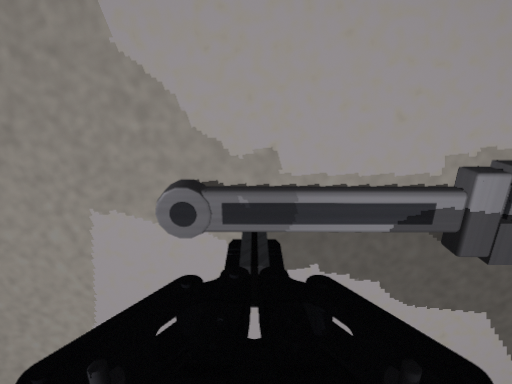

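View pics/s23.png

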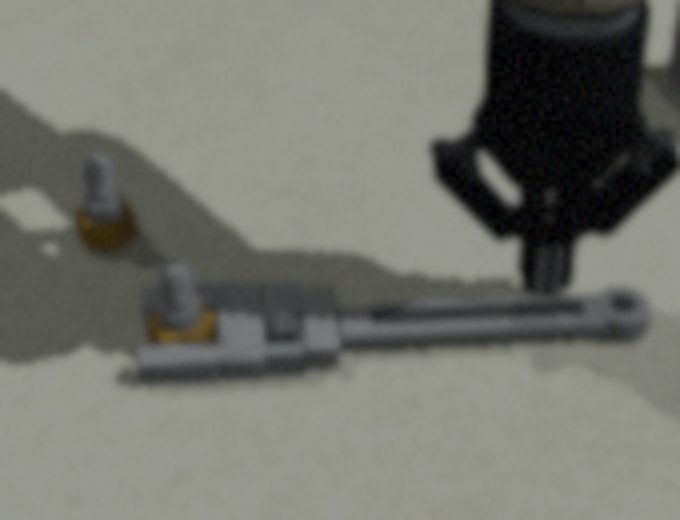

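View pics/t23.png

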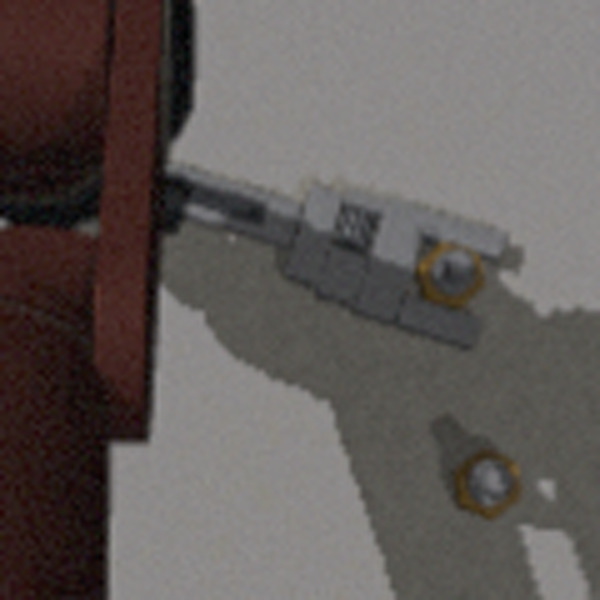

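Run:
```python
from h import *
p=ctrl.get_image('wrist')
b=at(p,(214,183),.016);a=at(p,(204,222),.015);c=at(p,(203,436),.015);d=c-a
print(b,np.degrees(np.arctan2(d[1],d[0])),'theta slot',-58-np.degrees(np.arctan2(d[1],d[0])), 'theta boss',122-np.degrees(np.arctan2(b[1]+.121,b[0]-.548)),np.hypot(b[1]+.121,b[0]-.548))
```

```text
[0.61591345 0.09482258 0.016     ] -106.10528585234964 theta slot 48.10528585234964 theta boss 49.46736007488053 0.22625565372315926
```

Emit:
{"name": "arm_command", "arguments": {"steps": [[[-0.005, 0, 0], [0, 1.5, 0], 0], [[-0.01, 0, 0], [0, 3.2, 0], 0], [[-0.015, 0, -0.001], [0, 4.8, 0], 0], [[-0.021, 0, -0.001], [0, 6.5, 0], 0], [[-0.027, 0, -0.001], [0, 8, 0], 0]]}}

```text
t: 22.4
tool_pos: [0.6102, 0.0599, -0.0263]
tool_rot: [-0.435, -1.986, 1.984]
contact_force: [-4.5, 1.1, 1.8]
opening: -0.0002
```

Emit:
{"name": "arm_command", "arguments": {"steps": [[[-0.004, 0, 0], [0, 1.2, 0], 0], [[-0.008, 0, 0], [0, 2.4, 0], 0], [[-0.012, 0, 0], [0, 3.5, 0], 0], [[-0.013, 0, 0], [0, 3.8, 0], 0]]}}

```text
t: 22.8
tool_pos: [0.6226, 0.0545, -0.0263]
tool_rot: [-0.496, -1.946, 1.943]
contact_force: [-3.0, 4.5, 0.4]
opening: -0.0
```

```bash
python3 -c "
from h import *
plan([56,60,64])
p=ctrl.get_image('wrist');save(p,'w25')
"
```

```text
56 t 22.8 pos [ 0.6226  0.0545 -0.0263] F [-3.   4.5  0.4] shift [0.0197 0.0002 0.0022] turn [ 0.1  -4.47 -0.12] op -0.0
60 t 22.8 pos [ 0.6226  0.0545 -0.0263] F [-3.   4.5  0.4] shift [0.0065 0.0002 0.    ] turn [ 0.11 -0.47 -0.12] op -0.0
64 t 22.8 pos [ 0.6226  0.0545 -0.0263] F [-3.   4.5  0.4] shift [-0.0068  0.0003 -0.0012] turn [ 0.11  3.53 -0.12] op -0.0
```

View pics/w25.png

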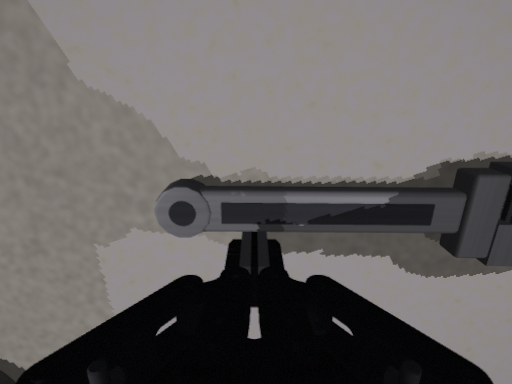

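Emit:
{"name": "arm_command", "arguments": {"steps": [[[0.006, 0, 0], [0, 0, 0], 0], [[0.015, 0, 0], [0, 0, 0], 0], [[0.022, -0.005, 0], [0, 0, 0], 0], [[0.025, -0.05, 0], [0, 0, 0], 0], [[0.025, -0.1, 0], [0, 0, 0], 0]]}}

```text
t: 23.35
tool_pos: [0.5972, 0.0665, 0.0724]
tool_rot: [-0.489, -1.942, 1.944]
contact_force: [1.4, 0.6, 0.6]
opening: 0.0001
```

Emit:
{"name": "arm_command", "arguments": {"steps": [[[0.03, -0.04, 0.02], [0, 0, 0], 0], [[0.07, -0.08, 0.05], [0, 0, 0], 0], [[0.11, -0.1, 0.07], [0, 0, 0], 0], [[0.11, -0.1, 0.07], [0, 0, 0], 0], [[0.11, -0.1, 0.07], [0, 0, 0], 0]]}}

```text
t: 23.85
tool_pos: [0.467, 0.0573, 0.1753]
tool_rot: [-0.496, -1.945, 1.945]
contact_force: [-0.7, -0.3, 0.2]
opening: 0.0
```

```bash
python3 -c "
from h import *
plan([60])
p=ctrl.get_image('wrist');save(p,'w26')
import pickle;pickle.dump(p,open('w26.pkl','wb'))
p=ctrl.get_image('top');cv2.imwrite('pics/t26.png',cv2.resize(p['img'][110:250,200:360,::-1],None,fx=5,fy=4.2,interpolation=cv2.INTER_CUBIC))
"
```

```text
60 t 23.85 pos [0.467  0.0573 0.1753] F [-0.7 -0.3  0.2] shift [-0.1311  0.2023 -0.0714] turn [ 0.04 -0.41 -0.18] op 0.0
```

View pics/w26.png

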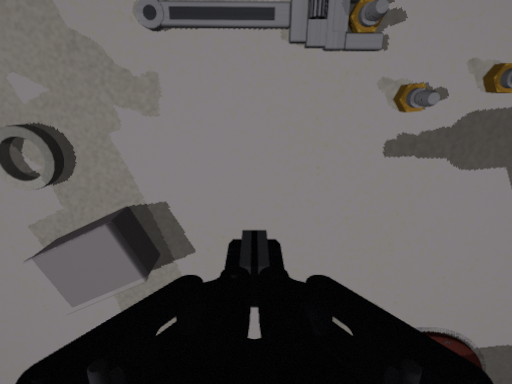

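View pics/t26.png

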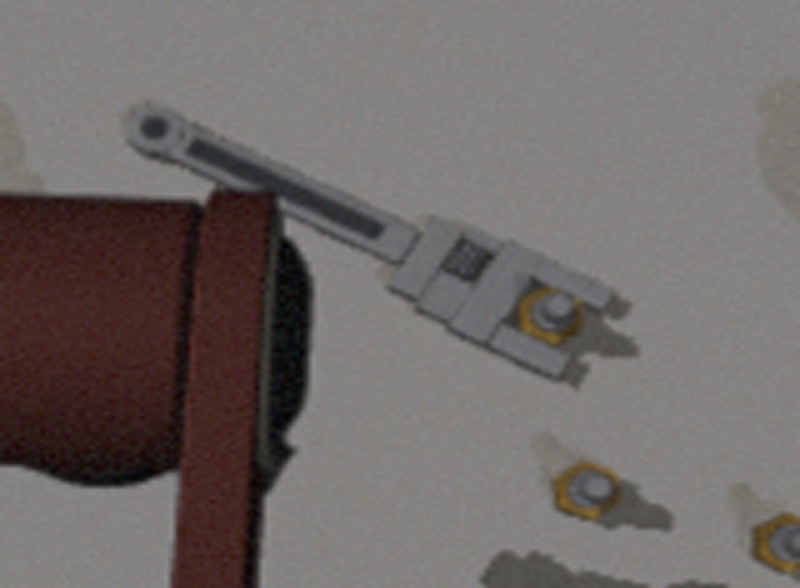

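Emit:
{"name": "arm_command", "arguments": {"steps": [[[-0.04, 0, 0.03], [0, 0, 0], 0], [[-0.06, 0, 0.07], [0, 0, 0], 0], [[-0.06, 0, 0.07], [0, 0, 0], 0]]}}

```text
t: 24.25
tool_pos: [0.4873, -0.0368, 0.1716]
tool_rot: [-0.494, -1.937, 1.942]
contact_force: [-0.9, 0.9, 0.3]
opening: 0.0005
```

```bash
python3 -c "
from h import *
p=ctrl.get_image('top');b=at(p,(140,231),.016);print(b,'theta boss',122-np.degrees(np.arctan2(b[1]+.121,b[0]-.548)))
p=ctrl.get_image('wrist');save(p,'w27')
import pickle;pickle.dump(p,open('w27.pkl','wb'));print(proj(p,(.548,-.121,.018)))
r,c=proj(p,(.548,-.121,.018)).astype(int);r0=max(r-50,0);c0=min(max(c-80,0),512-130);print(r0,c0)
cv2.imwrite('pics/w27z.png',cv2.resize(p['img'][r0:r0+100,c0:c0+130,::-1],None,fx=6,fy=6,interpolation=cv2.INTER_CUBIC))
"
```

```text
[0.66073337 0.07487024 0.016     ] theta boss 61.9226344101766
[ 79.01316478 296.09359473]
29 216
```

View pics/w27z.png

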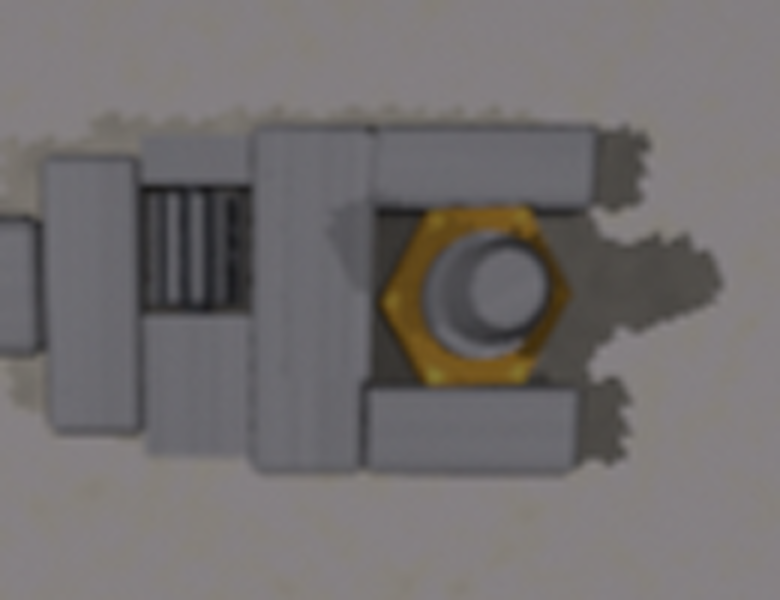

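Run:
```python
from h import *
import pickle;p=pickle.load(open('w27.pkl','rb'))
f=lambda x,y,z: at(p,(29+(y+.5)/6-.5,216+(x+.5)/6-.5),z)
ang=lambda a,b: np.degrees(np.arctan2(*(b-a)[1::-1]))
print('jaw',-58-ang(f(375,209,.016),f(590,208,.016)),-58-ang(f(370,386,.016),f(578,386,.016)))
print('nut',-58-ang(f(430,207,.018),f(530,205,.018)),-58-ang(f(383,301,.018),f(572,291,.018)))
a,b,c=f(375,209,.016),f(590,208,.016),f(470,386,.016);u=(b-a)/np.linalg.norm(b-a);print('open',np.linalg.norm(np.cross(u,c-a)))
o=ctrl.get_obs();print(o['t'],o['contact_force'],o['dq'])
```

```text
jaw 60.35926547849927 60.60480805247995
nut 59.551977298472636 57.77462226238465
open 0.03014606540821846
24.35 [-0.65996568  0.9269354   0.24518849] [ 0.03703011 -0.01507498  0.00521661  0.00479283  0.00350075  0.00066872]
```

```bash
python3 -c "
from h import *
print(ctrl.finish_job())"
```

```text
the job is handed in; nothing more can be done
None
```

I closed the jaws snugly on the nut, turned it one flat clockwise with the handle, and handed the job in at about 24 s. My last measurements put everything inside the limits, but the hand-in reported no verdict.

**What I did:**
- **Rolling the worm:** it took four strokes with the closed fingertip. The fourth stalled against high resistance, as expected once both jaws bear on the nut. The image gave an opening of about 30.2 mm.
- **Tightening:** I then pushed the handle round in an arc at about 0.19 m from the nut, backed off and lifted clear.

**Final check in the wrist camera:**

| Check | Measured | Allowed |
|---|---|---|
| Wrench turned | about 60.5° (top camera: about 62°) | – |
| Nut turned | 58–59.5° | 48–72° |
| Jaw opening | 30.1 mm | under 31.5 mm |
| Nut axis to wrench origin | about 2 mm | under 8 mm |

The arm was clear of everything at hand-in. It never went near the bottle, tip box or tape roll, though I did not measure those again at the end.

**What disagreed:**
- **Fingertip height:** the closed fingertips end about 33 mm above the reported TCP, seen both in the cameras and by touch. I worked from the touched height, so the reported TCP was below the worktop during the strokes and the push.
- **Scene camera:** its positions were about 10 mm off the other two, so I did not measure from it.
- **Forces:** they stayed under 10 N while pushing the handle. The fourth stroke peaked at about 25 N because it began just off the worm's crown. That is still under 40 N, but these are readings at the end of each move, so a brief higher peak could have gone unseen.

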